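# Set up the bench mill: load the short carton and set the grind sleeve to 6

## Task

Get the bench mill ready for the next grind: tip the shortest carton out of the tight rack and stand it upright in the mill's low-rimmed feed tray, and turn the numbered sleeve on top of the mill until it clicks in with the 6 at the white pointer. Set the carton down gently and leave the other two cartons standing in the rack and the jar and bowl where they are.

Things in the scene. Friction and masses are not known exactly. Their poses are not given: they have to be found in the camera images.
- carton: Shortest of three brown cartons, 100 x 40 x 160 mm (x, y, z), 0.25-0.45 kg, loose; origin: centre of underside, spine faces its -x. In any slot, 3 mm play each side. Pull its top 45 mm forward from behind its rear top edge: it rocks over the rack's ridge, then stays leaning forward 26 deg, top front corner some 65 mm ahead of the neighbours: grip it there across its 40 mm.
- tall_a: One of the two taller cartons, 100 x 40 x 178 mm, 0.45 kg, loose, upright in the rack. Origin at the centre of its underside, axes as the short carton's. Leave it standing in its slot.
- tall_b: The other taller carton, same size and frame as tall_a. Leave it standing in its slot.
- rack: Fixed aluminium rack, 160 mm wide, open front at its -x; origin: centre of underside. Slots at y = -49, 0, 49 mm, cartons centred at x = 0. Floor z = 45 mm, level from x = 60 to a ridge at x = -15, then sloping down 26 deg forward to a stop plate 39 mm from the ridge, 40 mm high square to the slope. Dividers to z = 100, sides to 120, rear rail (x = 61) only to 75 mm.
- mill: Grey bench mill, fixed. Origin under the sleeve's axis at table height, z up, front (with the white pointer) at its -x. Housing 150 x 150 mm, top at z = 100 mm; a round steel hopper (radius 42 mm, top at z = 188 mm) stands at its y = +136 mm, the feed tray at its y = -150 mm.
- tray (a point): Centre of the inner floor of the feed tray, 15 mm above the table, axes as the mill's. Inside 142 mm along x and 58 mm along y, rim 4 mm thick rising 9 mm above this floor. The carton goes here upright with its 100 mm length along the mill's x (either way round).
- sleeve (a joint): Angle of the mill's numbered sleeve, rad, about its upright axis; grows counterclockwise seen from above. Click n (0 to 9) has digit n at the white pointer and reads n x 0.5236 (6 = 3.1416). A spring detent pulls the released sleeve into the nearest click; up to 0.25 N m to turn over one. Stops 0.2 rad beyond 0 and 9. Starts on (rarely between) 0 to 3.
- sleeve_grip (a point): Point on the sleeve's axis at gripping height, 134 mm above the table; turns with the sleeve. The ribbed black grip is a cylinder 54 mm in diameter from z = 114 to 156 mm, grasped from above at any yaw; below it a flange 96 mm in diameter carries the white digits, its face at z = 114 mm. The pointer's top is at z = 116 mm.
- jar: Bystander: glass jar with steel lid, 64 mm in diameter, 115 mm tall, loose. Origin at the centre of its underside.
- bowl: Bystander: steel bowl, 110 mm in diameter, 55 mm tall, loose. Origin at the centre of its underside.
Mind the look-alikes: they are no part of the job. What is shaped like the tall_a but pink or purple is not meant.

How it is judged (in metres and radians):
At the end, for the whole second after the job is handed in: Sleeve at rest in click 6 (within 0.09 rad); short carton upright (0.08 rad), at rest on the feed tray's floor within 30 mm along and 20 mm across of its centre; tall cartons upright (0.1 rad), moved under 20 mm; jar and bowl moved under 30 mm (value of joint sleeve between 3.05 and 3.233 rad and velocity of joint sleeve between -0.05 and 0.05 rad/s and angle between carton's own z axis and vertical below 0.08 rad and x of carton in the frame of tray between -0.03 and 0.03 m and y of carton in the frame of tray between -0.02 and 0.02 m and z of carton in the frame of tray between -0.004 and 0.004 m and linear speed of carton below 0.02 m/s and angle between each of tall_a, tall_b's own z axis and vertical below 0.1 rad and distance of each of tall_a, tall_b from where it was at the start of the episode below 0.02 m and distance of each of jar, bowl from where it was at the start of the episode below 0.03 m); the robot touches nothing.
It fails at once if a tall carton is tipped over (more than 0.3 rad) or pulled out (angle between any of tall_a, tall_b's own z axis and vertical above 0.3 rad or distance of any of tall_a, tall_b from where it was at the start of the episode above 0.05 m).
It fails at once if the jar or the bowl is pushed away (more than 50 mm) or tipped (distance of any of jar, bowl from where it was at the start of the episode above 0.05 m or angle between any of jar, bowl's own z axis and vertical above 0.5 rad).
It fails at once if the carton falls over (more than 1 rad) (angle between carton's own z axis and vertical above 1 rad).
It fails at once if the carton is let fall into the tray (faster than 0.5 m/s within 60 mm above its floor) (horizontal distance between carton and tray below 0.06 m and z of carton in the frame of tray below 0.06 m and linear speed of carton above 0.5 m/s).
It also fails if it takes over 72 s, if anything falls off the work surface, if the arm or the gripper's body presses on something with over 40 N, if the wrist force passes 120 N, or if a joint passes its speed limit or range.

## Robot

A 7-joint arm with a two-finger parallel gripper is mounted at the origin on the work surface. World frame = base frame: x ahead of the robot, y to its left, z up, the work surface at z = 0. Lengths are in m, angles in degrees, forces in N, time in s.
With the tool pointing down it reaches from about 0.425 to 0.825 m from the base axis. Payload 3.6 kg.
Tool frame: the origin (TCP) lies at the very end of the fingers, on their centre line; the grasp point (between the pads) lies bot.pinch_z behind it (bot.pinch_z is the distance from the TCP to the grasp point, in m); z points along the fingers, y is the direction in which the jaws open and shut (so a half turn about z gives the same grasp; the last joint's range is limited). The gripper opens to 93 mm and grips with 3 to 60 N. Pads are 15 mm wide; open, the fingers measure 128 mm over their backs; the gripper's body (75 mm by 188 mm) begins 65 mm behind the grasp point.
Start: joints at [-78.008, 35.231, -0.722, 81.555, 0.464, 63.22, -2.315], TCP at [0.152, 0.632, 0.219] pointing down, gripper open.
Joint ranges: [-178.69, 178.69], [-17.37, 117.87], [-77.05, 75.6], [15.02, 138.74], [-78.02, 258.01], [0.78, 113.62], [-162.83, 162.83]. Speed limits (degrees/s): [159.86, 159.86, 180, 180, 180, 180, 180].

## Interface

Orientations are given as a 3x3 rotation matrix whose columns are the frame's x, y, z axes.
In Python, from station import bot gives the robot as it stands.
- The arm moves only by the tool move_arm, never from a script. Its arguments are lists of equal length, an entry for each row: "delta_pos": the shift along the tool's x, y, z each as a share of 0.2 m, from -1 to 1, a list of three; "delta_rot": the turn, a rotation vector about the tool's x, y, z each as a share of 90 degrees, from -1 to 1, a list of three. In form: {"delta_pos": [[tx, ty, tz], ...], "delta_rot": [[rx, ry, rz], ...]}. A call has 1 to 8 rows; each row shifts and turns the commanded pose from where the row before left it, along the tool's axes as they then stand; what a row does not reach is not made up. A row lasts 1/12 s, in which the tool goes at most 41.7 mm and 7.16 degrees, less where a joint would pass 70% of its speed; a pose out of reach is approached as far as the arm can. A call with a number of a shift or a turn outside -1 to 1 is refused whole. A call with a gripper value outside its range is refused whole. "grip" is the gripper's target within -1 to 1 (shut at 1, half-way at 0, fully open at -1), set as the call begins (left out, the last holds). The fingers move at their own pace and stop on an object; the grip force is fixed at half the most. Time passes only in rows, so rows that do not move let the fingers close. It gives the time, the measured TCP pose, the force and the opening at its end, in the units of the state.
- bot.observe(): the state, without advancing time (a new reading comes with each control period).
- bot.read_camera(name): name is "side" or "top"; returns a dict with "image" (480x640x3 uint8, blue, green, red), "intrinsics" (3x3 intrinsics, pixels), "cam_to_world" (4x4, takes a point from camera to world coordinates). Camera axes: x right, y down, z forward; pixel columns grow to the right and rows downward; lengths in m; the calibration is good to about 2 mm. A picture is of the moment at which its call begins. There is no depth.
- bot.sign_off(): hands the job in, once; it reports no verdict.
The state is a dict: "t": time; "joint_pos": joint angles; "qvel": joint speeds; "joint_torque": joint torques, N m; "tool_pos": TCP position; "ee_rot": TCP orientation; "force": force on the tool from outside, world axes, zero at the start; "moment": the same for the moment, N m; "opening": finger opening in m.
Only numpy, scipy, OpenCV 4.12 (cv2) and the standard library are available. Lean on these libraries where they do the work, as an engineer would, in place of code of your own. Each camera call takes 0.05 s, during which the arm holds its last target.

## Working session

There is one attempt and no reset: what is moved stays moved. The work goes in short steps, Python scripts to look and compute and a tool call to move; the robot and the scene stay as the last step left them, time stands still between calls to the robot, and variables do not carry over. Pictures are saved under pics/ and viewed, and the job is handed in when it is done.

Besides the shell and the picture viewer there is one more tool, called after "Emit:" by a JSON object that holds its "fn" and its "kwargs", one argument or row to a line. move_arm: Moves the arm, as the interface text tells. Its arguments: {"type":"object","properties":{"delta_pos":{"type":"array","items":{"type":"array","items":{"type":"number","minimum":-1,"maximum":1}}},"delta_rot":{"type":"array","items":{"type":"array","items":{"type":"number","minimum":-1,"maximum":1}}},"grip":{"type":"number"}},"required":["delta_pos","delta_rot"]}

```bash
mkdir -p pics; ls
cat > h.py <<'E'
import numpy as np, cv2
from station import bot
def cam(n):
    c=bot.read_camera(n); return c['image'],np.array(c['intrinsics']),np.array(c['cam_to_world'])
def ray(K,T,uv):
    d=T[:3,:3]@np.linalg.inv(K)@np.array([uv[0],uv[1],1.]); return T[:3,3],d/np.linalg.norm(d)
def onz(K,T,uv,z):
    o,d=ray(K,T,uv); return o+d*(z-o[2])/d[2]
def proj(K,T,p):
    q=np.linalg.inv(T)@np.append(p,1); q=K@q[:3]; return q[:2]/q[2]
E
python3 - <<'E'
from h import *
np.set_printoptions(precision=4,suppress=True)
for n in('side','top'):
    i,K,T=cam(n); cv2.imwrite(f'pics/{n}0.png',i); print(K,T); np.savez(f'{n}.npz',K=K,T=T)
s=bot.observe(); print(s); print(bot.pinch_z)
E
```

```text
pics
[[483.5253   0.     321.5273]
 [  0.     483.5253 237.7217]
 [  0.       0.       1.    ]] [[ 0.9429  0.3161 -0.1048  0.6277]
 [ 0.333  -0.8935  0.3013 -0.3138]
 [ 0.0016 -0.319  -0.9478  0.9935]
 [ 0.      0.      0.      1.    ]]
[[498.408    0.     320.4674]
 [  0.     498.408  238.3362]
 [  0.       0.       1.    ]] [[-0.0268 -0.9912  0.13    0.3635]
 [-0.9996  0.0275  0.0041 -0.0601]
 [-0.0076 -0.1298 -0.9915  1.3366]
 [ 0.      0.      0.      1.    ]]
{'t': 0.1, 'joint_pos': array([-78.0093,  35.2823,  -0.7238,  81.6314,   0.4651,  63.2212,
        -2.3147]), 'qvel': array([-0.0651, -0.1817, -0.0546, -0.2304, -0.0022,  0.1097, -0.0283]), 'joint_torque': array([  0.0017, -46.004 ,   0.2101, -16.6245,  -0.0612,   0.017 ,
         0.0001]), 'tool_pos': array([0.1517, 0.6313, 0.2176]), 'ee_rot': array([[-0.9724,  0.2335, -0.0005],
       [ 0.2335,  0.9724, -0.0022],
       [-0.    , -0.0023, -1.    ]]), 'force': array([-0.9821,  0.0886, -0.5267]), 'moment': array([ 0.0427, -0.0209, -0.0519]), 'opening': 0.09309888930089033}
0.0188
```

View pics/side0.png

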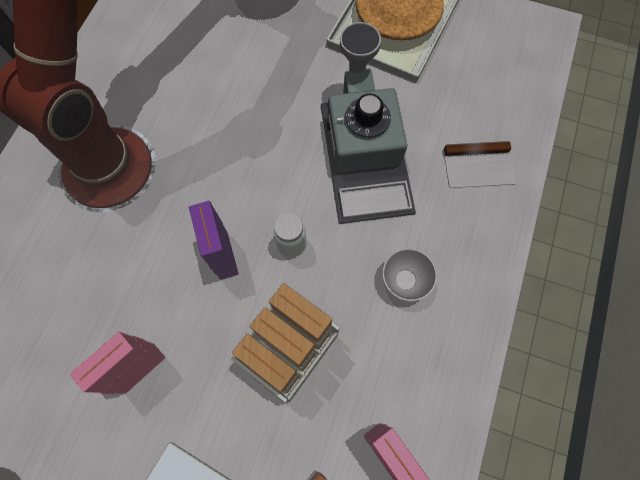

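View pics/top0.png

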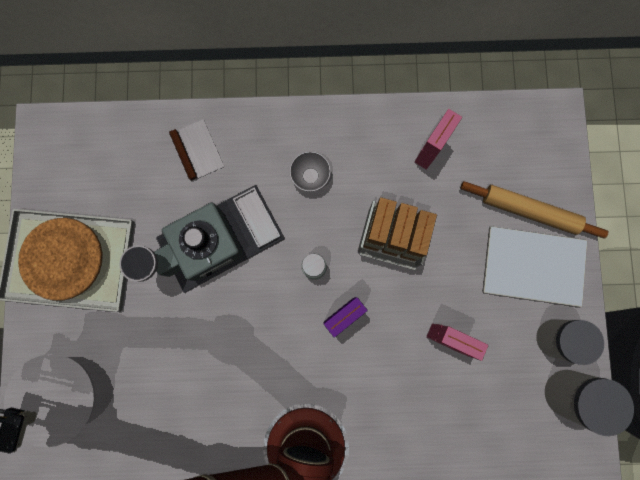

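Run:
```python
import cv2
t=cv2.imread('pics/top0.png'); s=cv2.imread('pics/side0.png')
def c(i,x,y,w,h,f,n): cv2.imwrite(n,cv2.resize(i[y:y+h,x:x+w],None,fx=f,fy=f,interpolation=cv2.INTER_CUBIC))
c(t,350,185,100,90,6,'pics/t_rack.png')
c(s,215,270,140,140,4,'pics/s_rack.png')
c(t,145,180,145,120,5,'pics/t_mill.png')
c(s,315,10,110,215,2.7,'pics/s_mill.png')
c(s,335,85,65,60,9,'pics/s_dial.png')
```

```text
(no output)
```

View pics/t_rack.png

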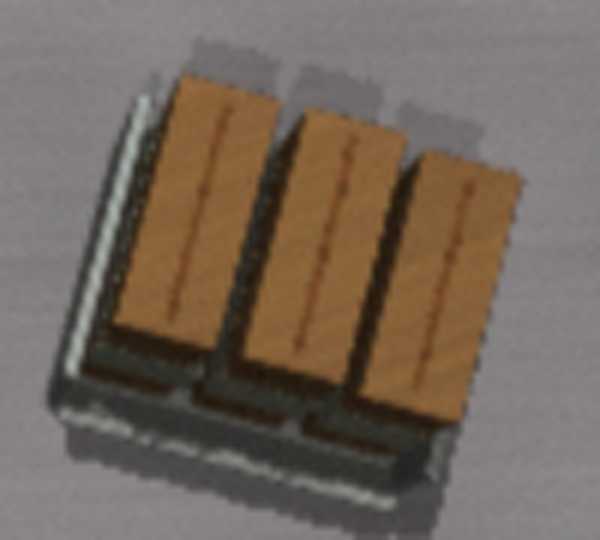

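View pics/s_rack.png

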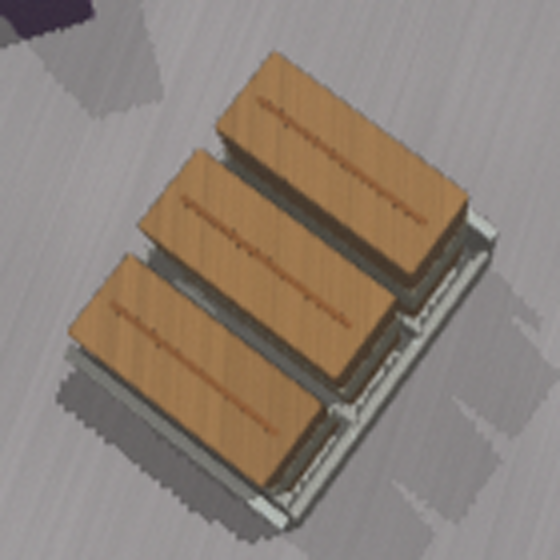

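View pics/t_mill.png

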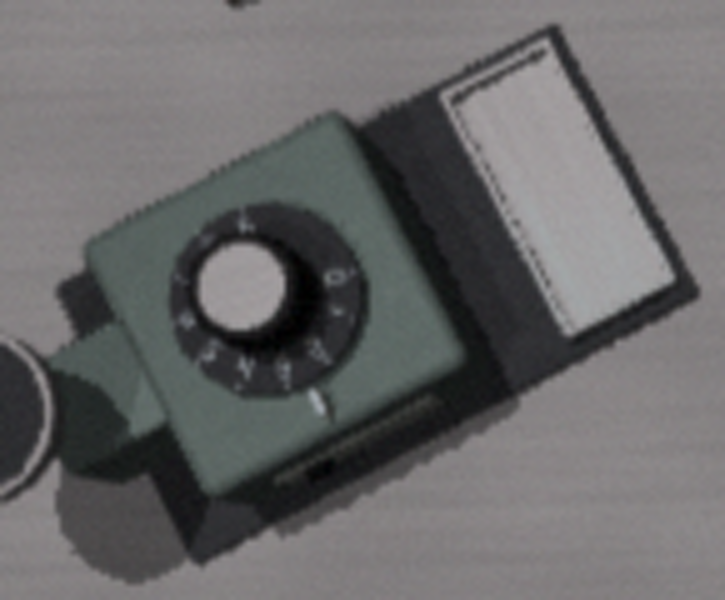

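View pics/s_dial.png

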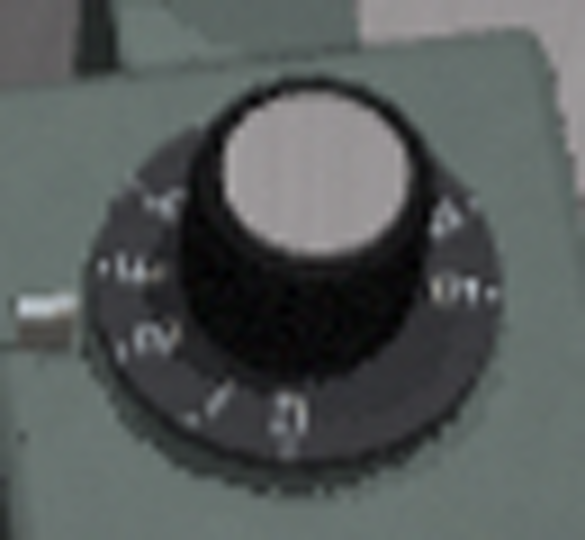

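Run:
```python
from h import *
np.set_printoptions(precision=4,suppress=True)
R={}
for n in('side','top'):
    i=cv2.imread(f'pics/{n}0.png'); z=np.load(n+'.npz'); K,T=z['K'],z['T']
    hsv=cv2.cvtColor(i,cv2.COLOR_BGR2HSV)
    m=cv2.inRange(hsv,(8,90,110),(20,255,255))
    x0,y0,x1,y1=(220,270,350,405) if n=='side' else (355,190,445,265)
    mm=np.zeros_like(m); mm[y0:y1,x0:x1]=m[y0:y1,x0:x1]
    mm=cv2.morphologyEx(mm,cv2.MORPH_OPEN,np.ones((3,3)))
    mm=cv2.morphologyEx(mm,cv2.MORPH_CLOSE,np.ones((3,3)))
    mm=cv2.morphologyEx(mm,cv2.MORPH_OPEN,np.ones((3,3)))
    cs,_=cv2.findContours(mm,cv2.RETR_EXTERNAL,cv2.CHAIN_APPROX_NONE)
    for c in cs:
        if cv2.contourArea(c)<150: continue
        r=cv2.minAreaRect(c)
        M=cv2.moments(c); cen=(M['m10']/M['m00'],M['m01']/M['m00'])
        R.setdefault(n,[]).append(cen)
        for h in(.205,.223):
            pts=np.array([onz(K,T,p,h) for p in c[:,0,:].astype(float)])
            rr=cv2.minAreaRect((pts[:,:2]*1000).astype(np.float32))
            print(n,np.round(cen,1),h,'c',np.round(onz(K,T,cen,h)[:2],4),'rect',rr)
for a in sorted(R['side'],key=lambda p:p[0]):
  for b in R['top']:
    zs=np.load('side.npz');zt=np.load('top.npz')
    o1,d1=ray(zs['K'],zs['T'],a);o2,d2=ray(zt['K'],zt['T'],b)
    A=np.stack([d1,-d2],1); s=np.linalg.lstsq(A,o2-o1,rcond=None)[0]
    p=o1+d1*s[0];q=o2+d2*s[1]
    print(np.round(a),np.round(b),(p+q)/2,np.linalg.norm(p-q))
```

```text
side [263.5 362. ] 0.205 c [ 0.523  -0.2895] rect ((522.1673583984375, -289.09979248046875), (38.93681716918945, 98.68126678466797), 72.86671447753906)
side [263.5 362. ] 0.223 c [ 0.5254 -0.29  ] rect ((524.57666015625, -289.6638488769531), (38.04786682128906, 96.42842864990234), 72.86673736572266)
side [281.5 335.3] 0.205 c [ 0.5351 -0.2411] rect ((534.2645874023438, -240.6680450439453), (39.98649597167969, 101.17481994628906), 72.90185546875)
side [281.5 335.3] 0.223 c [ 0.5372 -0.2427] rect ((536.3978271484375, -242.3377685546875), (39.07362365722656, 98.86507415771484), 72.90185546875)
side [300.2 310.2] 0.205 c [ 0.5494 -0.1929] rect ((548.6112060546875, -192.53182983398438), (39.7269287109375, 101.17058563232422), 72.8847427368164)
side [300.2 310.2] 0.223 c [ 0.5512 -0.1957] rect ((550.4168090820312, -195.30043029785156), (38.81999206542969, 98.86090850830078), 72.8847427368164)
top [423.3 232.2] 0.205 c [ 0.5194 -0.2911] rect ((519.9754638671875, -291.15069580078125), (38.1448860168457, 97.75337219238281), 72.54379272460938)
top [423.3 232.2] 0.223 c [ 0.5169 -0.2874] rect (
[... 632 characters left out ...]
0625), (37.9113883972168, 98.04846954345703), 72.67025756835938)
[263. 362.] [423. 232.] [ 0.5212 -0.2907  0.2004] 0.0035487865859146236
[263. 362.] [404. 225.] [ 0.5303 -0.2709  0.1687] 0.0425402463230985
[263. 362.] [383. 220.] [ 0.5381 -0.2468  0.1569] 0.09295131308148588
[282. 335.] [423. 232.] [ 0.5264 -0.262   0.2756] 0.044482518739733044
[282. 335.] [404. 225.] [ 0.5356 -0.2436  0.2193] 0.0033498114375904017
[282. 335.] [383. 220.] [ 0.5439 -0.2208  0.17  ] 0.04292722737570877
[300. 310.] [423. 232.] [ 0.5315 -0.2382  0.3571] 0.07923891957766602
[300. 310.] [404. 225.] [ 0.5408 -0.2196  0.2902] 0.04368024155499302
[300. 310.] [383. 220.] [ 0.5498 -0.1964  0.2203] 0.0031988481607033987
```

Run:
```python
from h import *
np.set_printoptions(precision=4,suppress=True)
zs=np.load('side.npz');zt=np.load('top.npz')
c=np.array([.5356,-.2436]);a=np.deg2rad(-17.15);Rz=np.array([[np.cos(a),-np.sin(a)],[np.sin(a),np.cos(a)]])
f=lambda p:Rz.T@(p[:2]-c)
print('top front edge @64',f(onz(zt['K'],zt['T'],(350+230/6,185+460/6),.064)))
print('side far rail @75',f(onz(zs['K'],zs['T'],(215+400/4,270+375/4),.075)))
# tri mill
def tri(a,b):
    o1,d1=ray(zs['K'],zs['T'],a);o2,d2=ray(zt['K'],zt['T'],b)
    s=np.linalg.lstsq(np.stack([d1,-d2],1),o2-o1,rcond=None)[0]
    p=o1+d1*s[0];q=o2+d2*s[1]; return (p+q)/2,np.linalg.norm(p-q)
S=lambda x,y:(335+x/9,85+y/9)
TT=lambda x,y:(145+x/5,180+y/5)
print('knob top',tri(S(315,170),TT(242,285)), onz(zs['K'],zs['T'],S(315,170),.156),onz(zt['K'],zt['T'],TT(242,285),.156))
print('ptr',onz(zs['K'],zs['T'],S(75,300),.116),onz(zs['K'],zs['T'],S(20,308),.116),onz(zt['K'],zt['T'],TT(312,388),.116),onz(zt['K'],zt['T'],TT(322,415),.116))
for n,p in zip('0123',[(288,450),(193,418),(123,350),(105,268)]): print('tick s',n,onz(zs['K'],zs['T'],S(*p),.114))
for n,p in zip('9',[(490,293)]): print('tick s',n,onz(zs['K'],zs['T'],S(*p),.114))
# tray inner corners top crop ; outer
P=[onz(zt['K'],zt['T'],TT(*p),.024) for p in[(548,40),(440,95),(570,338),(676,280)]];print('tray rim top',np.array(P),np.mean(P,0))
P=[onz(zt['K'],zt['T'],TT(*p),.0) for p in[(557,25),(697,293)]];print('tray outer',np.array(P))
```

```text
top front edge @64 [-0.0721 -0.0046]
side far rail @75 [0.062  0.0053]
knob top (array([0.5312, 0.2489, 0.1605]), np.float64(0.004376017687251513)) [0.5324 0.2534 0.156 ] [0.5299 0.2488 0.156 ]
ptr [0.486  0.2284 0.116 ] [0.4747 0.2221 0.116 ] [0.4834 0.2244 0.116 ] [0.47   0.2195 0.116 ]
tick s 0 [0.5445 0.2084 0.114 ]
tick s 1 [0.5213 0.2091 0.114 ]
tick s 2 [0.5004 0.2207 0.114 ]
tick s 3 [0.4895 0.2401 0.114 ]
tick s 9 [0.5761 0.2637 0.114 ]
tray rim top [[0.6772 0.119  0.024 ]
 [0.6487 0.1774 0.024 ]
 [0.5153 0.1089 0.024 ]
 [0.5448 0.0522 0.024 ]] [0.5965 0.1144 0.024 ]
tray outer [[0.6913 0.1173 0.    ]
 [0.5407 0.043  0.    ]]
```

View pics/s_mill.png

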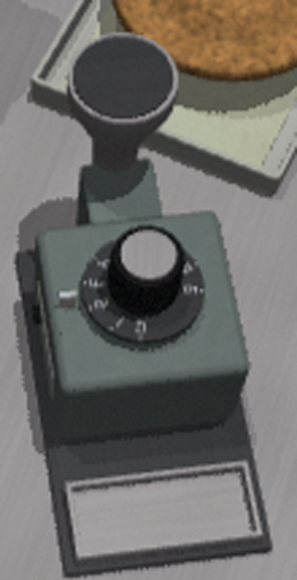

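The shortest carton is the one at side (263,362) / top (423,232). Its top triangulates to z≈0.200, against 0.219 and 0.220 for its neighbours. The pink and purple boxes are decoys. The sleeve reads about 79° (between clicks 2 and 3), so it needs about +100°. I'll do the sleeve first.

Emit:
{"fn": "move_arm", "kwargs": {
  "delta_pos": [
    [-0.143,-0.088,-0.0125],
    [-0.143,-0.088,-0.0125],
    [-0.143,-0.088,-0.0125],
    [-0.143,-0.088,-0.0125],
    [-0.143,-0.088,-0.0125],
    [-0.143,-0.088,-0.0125],
    [-0.143,-0.088,-0.0125],
    [-0.143,-0.088,-0.0125]
  ],
  "delta_rot": [
    [0,0,0],
    [0,0,0],
    [0,0,0],
    [0,0,0],
    [0,0,0],
    [0,0,0],
    [0,0,0],
    [0,0,0]
  ],
  "grip": -1
}}

```text
t: 0.77
tool_pos: [0.3422, 0.44, 0.2384]
ee_rot: [[-0.972, 0.234, -0.001], [0.234, 0.972, -0.001], [0.0, -0.001, -1.0]]
force: [1.1, 0.8, 0.6]
opening: 0.0934
```

Emit:
{"fn": "move_arm", "kwargs": {
  "delta_pos": [
    [-0.143,-0.088,-0.0125],
    [-0.143,-0.088,-0.0125],
    [-0.143,-0.088,-0.0125],
    [-0.143,-0.088,-0.0125],
    [-0.143,-0.088,-0.0125],
    [-0.143,-0.088,-0.0125],
    [-0.143,-0.088,-0.0125],
    [-0.143,-0.088,-0.0125]
  ],
  "delta_rot": [
    [0,0,0],
    [0,0,0],
    [0,0,0],
    [0,0,0],
    [0,0,0],
    [0,0,0],
    [0,0,0],
    [0,0,0]
  ]
}}

```text
t: 1.43
tool_pos: [0.5316, 0.2499, 0.2584]
ee_rot: [[-0.972, 0.233, -0.001], [0.233, 0.972, -0.0], [0.001, -0.001, -1.0]]
force: [0.5, -0.0, -0.4]
opening: 0.0931
```

Emit:
{"fn": "move_arm", "kwargs": {
  "delta_pos": [
    [0,0,0],
    [0,0,0],
    [0,0,0],
    [0,0,0],
    [0,0,0],
    [0,0,0],
    [0,0,0],
    [0,0,0]
  ],
  "delta_rot": [
    [0,0,0.07],
    [0,0,0.07],
    [0,0,0.07],
    [0,0,0.07],
    [0,0,0.07],
    [0,0,0.07],
    [0,0,0.07],
    [0,0,0.07]
  ]
}}

```text
t: 2.1
tool_pos: [0.5306, 0.2512, 0.2581]
ee_rot: [[-0.435, 0.9, -0.001], [0.9, 0.435, -0.001], [0.0, -0.001, -1.0]]
force: [0.4, 0.7, -0.4]
opening: 0.0932
```

Emit:
{"fn": "move_arm", "kwargs": {
  "delta_pos": [
    [0,0,0],
    [0,0,0],
    [0,0,0],
    [0,0,0],
    [0,0,0],
    [0,0,0],
    [0,0,0],
    [0,0,0]
  ],
  "delta_rot": [
    [0,0,0.07],
    [0,0,0.07],
    [0,0,0.07],
    [0,0,0.07],
    [0,0,0.07],
    [0,0,0.07],
    [0,0,0.07],
    [0,0,0]
  ]
}}

```text
t: 2.77
tool_pos: [0.5305, 0.2514, 0.258]
ee_rot: [[0.311, 0.951, -0.001], [0.951, -0.311, -0.001], [-0.001, -0.001, -1.0]]
force: [0.0, 0.1, -0.4]
opening: 0.0928
```

Emit:
{"fn": "move_arm", "kwargs": {
  "delta_pos": [
    [0,0,0.1],
    [0,0,0.1],
    [0,0,0.1],
    [0,0,0.1],
    [0,0,0.1],
    [0,0,0.1],
    [0,0,0.075],
    [0,0,0]
  ],
  "delta_rot": [
    [0,0,0],
    [0,0,0],
    [0,0,0],
    [0,0,0],
    [0,0,0],
    [0,0,0],
    [0,0,0],
    [0,0,0]
  ]
}}

```text
t: 3.43
tool_pos: [0.5283, 0.2506, 0.1201]
ee_rot: [[0.306, 0.952, -0.007], [0.952, -0.306, -0.003], [-0.005, -0.006, -1.0]]
force: [-0.9, 0.5, -0.2]
opening: 0.0929
```

Run:
```python
from h import *
for n,(x,y,w,h,f) in {'side':(315,60,110,110,5),'top':(145,180,145,120,5)}.items():
    i,K,T=cam(n); cv2.imwrite(f'pics/{n}1.png',cv2.resize(i[y:y+h,x:x+w],None,fx=f,fy=f,interpolation=cv2.INTER_CUBIC))
```

```text
(no output)
```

View pics/side1.png

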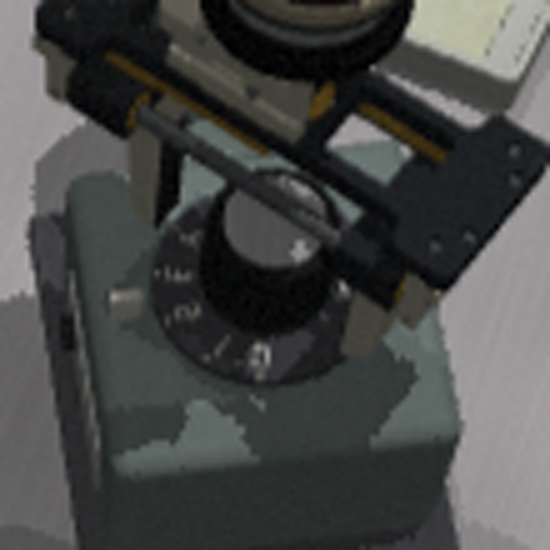

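The fingers straddle the knob (dial at crop (255,290)), with 2 and 3 on either side of the pointer. Closing now.

Emit:
{"fn": "move_arm", "kwargs": {
  "delta_pos": [
    [0,0,0],
    [0,0,0],
    [0,0,0],
    [0,0,0],
    [0,0,0],
    [0,0,0]
  ],
  "delta_rot": [
    [0,0,0],
    [0,0,0],
    [0,0,0],
    [0,0,0],
    [0,0,0],
    [0,0,0]
  ],
  "grip": 1
}}

```text
t: 4.03
tool_pos: [0.5311, 0.2514, 0.124]
ee_rot: [[0.309, 0.951, 0.0], [0.951, -0.309, 0.0], [0.0, 0.0, -1.0]]
force: [0.6, 0.3, -1.8]
opening: 0.0573
```

Emit:
{"fn": "move_arm", "kwargs": {
  "delta_pos": [
    [0,0,0],
    [0,0,0],
    [0,0,0],
    [0,0,0]
  ],
  "delta_rot": [
    [0,0,0],
    [0,0,0],
    [0,0,0],
    [0,0,0]
  ]
}}

```text
t: 4.37
tool_pos: [0.5312, 0.2513, 0.1239]
ee_rot: [[0.309, 0.951, 0.0], [0.951, -0.309, 0.0], [0.0, 0.0, -1.0]]
force: [0.5, -0.6, 2.2]
opening: 0.0538
```

Emit:
{"fn": "move_arm", "kwargs": {
  "delta_pos": [
    [0,0,0],
    [0,0,0],
    [0,0,0],
    [0,0,0],
    [0,0,0],
    [0,0,0],
    [0,0,0],
    [0,0,0]
  ],
  "delta_rot": [
    [0,0,-0.07],
    [0,0,-0.07],
    [0,0,-0.07],
    [0,0,-0.07],
    [0,0,-0.07],
    [0,0,-0.07],
    [0,0,-0.07],
    [0,0,-0.07]
  ]
}}

```text
t: 5.03
tool_pos: [0.5335, 0.25, 0.1238]
ee_rot: [[-0.536, 0.844, 0.005], [0.844, 0.536, -0.0], [-0.003, 0.004, -1.0]]
force: [5.9, -2.6, -3.8]
opening: 0.0537
```

Emit:
{"fn": "move_arm", "kwargs": {
  "delta_pos": [
    [0,0,0],
    [0,0,0],
    [0,0,0],
    [0,0,0],
    [0,0,0],
    [0,0,0],
    [0,0,0],
    [0,0,0]
  ],
  "delta_rot": [
    [0,0,-0.07],
    [0,0,-0.07],
    [0,0,-0.07],
    [0,0,-0.07],
    [0,0,-0.07],
    [0,0,-0.07],
    [0,0,-0.07],
    [0,0,-0.07]
  ]
}}

```text
t: 5.7
tool_pos: [0.5382, 0.2521, 0.1238]
ee_rot: [[-0.992, 0.123, 0.014], [0.123, 0.992, 0.005], [-0.014, 0.006, -1.0]]
force: [12.9, 3.9, -11.7]
opening: 0.0535
```

Emit:
{"fn": "move_arm", "kwargs": {
  "delta_pos": [
    [0,0,0],
    [0,0,0],
    [0,0,0],
    [0,0,0]
  ],
  "delta_rot": [
    [0,0,0],
    [0,0,0],
    [0,0,0],
    [0,0,0]
  ]
}}

```text
t: 6.03
tool_pos: [0.5382, 0.2521, 0.1239]
ee_rot: [[-0.992, 0.127, 0.014], [0.127, 0.992, 0.004], [-0.014, 0.006, -1.0]]
force: [12.6, 2.2, -9.4]
opening: 0.0533
```

Run:
```python
from h import *
for n,(x,y,w,h,f) in {'side':(315,60,110,110,5),'top':(145,180,145,120,5)}.items():
    i,K,T=cam(n); cv2.imwrite(f'pics/{n}2.png',cv2.resize(i[y:y+h,x:x+w],None,fx=f,fy=f,interpolation=cv2.INTER_CUBIC))
s=bot.observe();print(s['moment'],s['force'])
```

```text
[ 0.55522233 -2.44861745 -0.03408354] [12.01696183  2.99610633 -8.50165441]
```

View pics/side2.png

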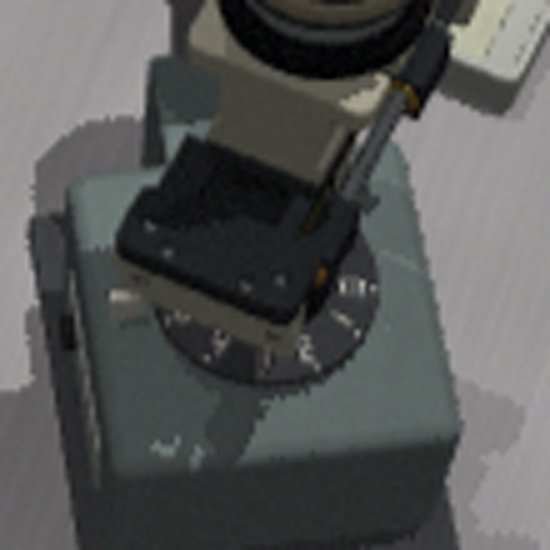

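Emit:
{"fn": "move_arm", "kwargs": {
  "delta_pos": [
    [-0.012,0,0],
    [-0.012,0,0],
    [-0.012,0,0],
    [0,0,0],
    [0,0,0]
  ],
  "delta_rot": [
    [0,0,0],
    [0,0,0],
    [0,0,0],
    [0,0,0],
    [0,0,0]
  ]
}}

```text
t: 6.55
tool_pos: [0.5382, 0.2521, 0.1237]
ee_rot: [[-0.992, 0.124, 0.001], [0.124, 0.992, 0.003], [-0.001, 0.003, -1.0]]
force: [1.6, 3.3, -1.5]
opening: 0.0536
```

Emit:
{"fn": "move_arm", "kwargs": {
  "delta_pos": [
    [0,0,0],
    [0,0,0],
    [0,0,0],
    [0,0,0],
    [0,0,0],
    [0,0,0],
    [0,0,0],
    [0,0,0]
  ],
  "delta_rot": [
    [0,0,0],
    [0,0,0],
    [0,0,0],
    [0,0,0],
    [0,0,0],
    [0,0,0],
    [0,0,0],
    [0,0,0]
  ],
  "grip": -1
}}

```text
t: 7.22
tool_pos: [0.5381, 0.2502, 0.1236]
ee_rot: [[-0.992, 0.126, -0.0], [0.126, 0.992, -0.0], [0.0, -0.0, -1.0]]
force: [0.6, -0.3, -0.1]
opening: 0.0926
```

Emit:
{"fn": "move_arm", "kwargs": {
  "delta_pos": [
    [0,0,-0.1],
    [0,0,-0.12],
    [0,0,-0.12],
    [0,0,-0.12],
    [0,0,-0.12],
    [0,0,-0.12],
    [0,0,0],
    [0,0,0]
  ],
  "delta_rot": [
    [0,0,0],
    [0,0,0],
    [0,0,0],
    [0,0,0],
    [0,0,0],
    [0,0,0],
    [0,0,0],
    [0,0,0]
  ]
}}

```text
t: 7.88
tool_pos: [0.5387, 0.2507, 0.2649]
ee_rot: [[-0.992, 0.126, 0.003], [0.126, 0.992, 0.001], [-0.003, 0.002, -1.0]]
force: [0.2, -0.5, 0.5]
opening: 0.0927
```

Emit:
{"fn": "move_arm", "kwargs": {
  "delta_pos": [
    [-0.04,-0.1735,0],
    [-0.04,-0.1735,0],
    [-0.04,-0.1735,0],
    [-0.04,-0.1735,0],
    [-0.04,-0.1735,0],
    [-0.04,-0.1735,0],
    [-0.04,-0.1735,0],
    [-0.04,-0.1735,0]
  ],
  "delta_rot": [
    [0,0,0],
    [0,0,0],
    [0,0,0],
    [0,0,0],
    [0,0,0],
    [0,0,0],
    [0,0,0],
    [0,0,0]
  ],
  "grip": 1
}}

```text
t: 8.55
tool_pos: [0.5656, -0.0348, 0.2618]
ee_rot: [[-0.992, 0.125, -0.004], [0.125, 0.992, -0.0], [0.004, -0.0, -1.0]]
force: [0.7, -0.0, 0.0]
opening: 0.0445
```

Emit:
{"fn": "move_arm", "kwargs": {
  "delta_pos": [
    [-0.04,-0.1735,0],
    [-0.04,-0.1735,0],
    [-0.04,-0.1735,0],
    [-0.04,-0.1735,0],
    [-0.04,-0.1735,0],
    [-0.04,-0.1735,0],
    [-0.04,-0.1735,0],
    [-0.04,-0.1735,0]
  ],
  "delta_rot": [
    [0,0,0],
    [0,0,0],
    [0,0,0],
    [0,0,0],
    [0,0,0],
    [0,0,0],
    [0,0,0.05],
    [0,0,0.059]
  ]
}}

```text
t: 9.22
tool_pos: [0.592, -0.3178, 0.2613]
ee_rot: [[-0.955, 0.296, -0.003], [0.296, 0.955, 0.002], [0.004, 0.001, -1.0]]
force: [0.5, -0.9, 0.3]
opening: 0.0006
```

Run:
```python
from h import *
np.set_printoptions(precision=4,suppress=True)
i,K,T=cam('side'); cv2.imwrite('pics/side3.png',i)
x,y,w,h=335,85,65,60
cv2.imwrite('pics/dial3.png',cv2.resize(i[y:y+h,x:x+w],None,fx=9,fy=9,interpolation=cv2.INTER_CUBIC))
s=bot.observe();print(s['t'],s['tool_pos'],s['joint_pos'],s['ee_rot'])
```

```text
9.2667 [ 0.5889 -0.3287  0.2605] [26.0135 35.9361  1.9722 73.2582 -0.6443 70.9055 99.7255] [[-0.9505  0.3106 -0.0057]
 [ 0.3106  0.9505 -0.0078]
 [ 0.003  -0.0092 -1.    ]]
```

View pics/side3.png

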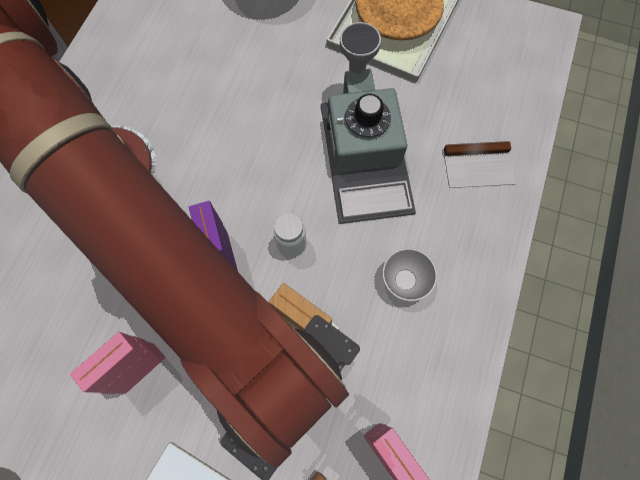

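View pics/dial3.png

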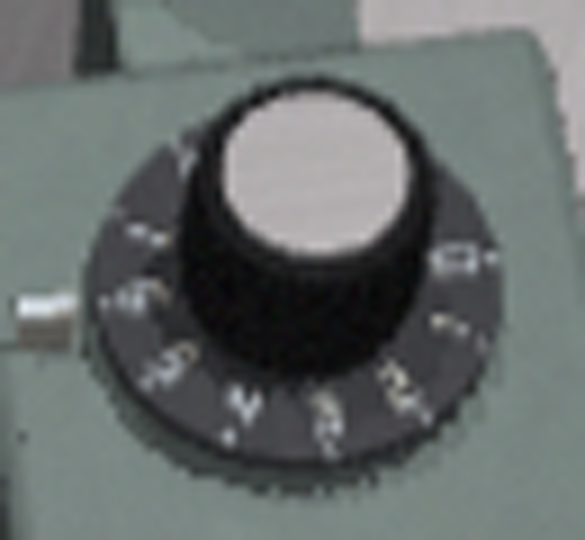

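The dial now has 6 at the pointer (crop (105,300)). I'll settle the arm, then drop behind the carton.

Emit:
{"fn": "move_arm", "kwargs": {
  "delta_pos": [
    [0,0,0],
    [0,0,0],
    [0,0,0],
    [0,0,0]
  ],
  "delta_rot": [
    [0,0,0],
    [0,0,0],
    [0,0,0],
    [0,0,0]
  ]
}}

```text
t: 9.6
tool_pos: [0.5932, -0.3141, 0.2632]
ee_rot: [[-0.957, 0.289, -0.001], [0.289, 0.957, 0.002], [0.001, 0.002, -1.0]]
force: [-0.4, 0.3, -0.1]
opening: 0.0006
```

Run:
```python
from h import *
np.set_printoptions(precision=4,suppress=True)
zs=np.load('side.npz');S=lambda x,y:(335+x/9,85+y/9)
c=np.array([.5325,.253])
for n,p in {0:(492,258),1:(482,340),2:(427,417),4:(230,437),5:(148,383),6:(105,300)}.items():
    q=onz(zs['K'],zs['T'],S(*p),.114)[:2]-c; a=np.degrees(np.arctan2(q[1],q[0])); print(n,np.hypot(*q),(a-206.5+30*n)%360)
s=bot.observe();print(s['tool_pos'])
cc=np.array([.5212,-.2905]);a=np.deg2rad(-17.15);Rz=np.array([[np.cos(a),-np.sin(a)],[np.sin(a),np.cos(a)]])
print('in carton frame',Rz.T@(s['tool_pos'][:2]-cc))
```

```text
0 0.045871818649376506 179.16260316499356
1 0.04558394436570023 181.06037112526434
2 0.0471205220901585 180.51375105833483
4 0.04582690495022122 181.45397877453388
5 0.045404944637129525 181.78017930084889
6 0.045395212360936466 181.0790187972242
[ 0.5932 -0.3141  0.2632]
in carton frame [ 0.0757 -0.0014]
```

Emit:
{"fn": "move_arm", "kwargs": {
  "delta_pos": [
    [0,0,0.1],
    [0,0,0.1],
    [0,0,0.1],
    [0,0,0.08],
    [0,0,0],
    [0.025,0,0],
    [0.025,0,0],
    [0,0,0]
  ],
  "delta_rot": [
    [0,0,0],
    [0,0,0],
    [0,0,0],
    [0,0,0],
    [0,0,0],
    [0,0,0],
    [0,0,0],
    [0,0,0]
  ]
}}

```text
t: 10.27
tool_pos: [0.5829, -0.3136, 0.1896]
ee_rot: [[-0.956, 0.292, 0.002], [0.292, 0.956, -0.001], [-0.002, -0.001, -1.0]]
force: [0.8, -0.1, -0.7]
opening: 0.0003
```

Emit:
{"fn": "move_arm", "kwargs": {
  "delta_pos": [
    [0.02,0,0],
    [0.02,0,0],
    [0.02,0,0],
    [0,0,0]
  ],
  "delta_rot": [
    [0,0,0],
    [0,0,0],
    [0,0,0],
    [0,0,0]
  ]
}}

```text
t: 10.6
tool_pos: [0.5709, -0.3102, 0.1883]
ee_rot: [[-0.956, 0.293, 0.0], [0.293, 0.956, -0.0], [-0.0, -0.0, -1.0]]
force: [1.4, -0.7, -1.2]
opening: 0.0002
```

Emit:
{"fn": "move_arm", "kwargs": {
  "delta_pos": [
    [0.02,0,0],
    [0.02,0,0],
    [0.02,0,0],
    [0.02,0,0],
    [0,0,0]
  ],
  "delta_rot": [
    [0,0,0],
    [0,0,0],
    [0,0,0],
    [0,0,0],
    [0,0,0]
  ]
}}

```text
t: 11.02
tool_pos: [0.5551, -0.3053, 0.1875]
ee_rot: [[-0.956, 0.293, -0.002], [0.293, 0.956, 0.0], [0.002, -0.0, -1.0]]
force: [-0.0, -1.2, 0.3]
opening: 0.0007
```

Run:
```python
from h import *
i,K,T=cam('side'); cv2.imwrite('pics/side4.png',i)
i,K,T=cam('top'); cv2.imwrite('pics/top4.png',cv2.resize(i[170:300,300:480],None,fx=4,fy=4))
```

```text
(no output)
```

View pics/top4.png

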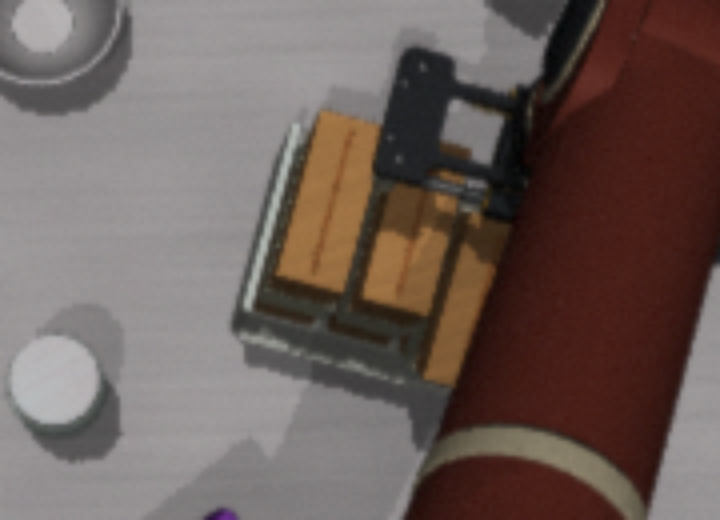

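The carton's top is coming forward (top crop (460,350)) and the neighbours are still standing. I'll keep pulling.

Emit:
{"fn": "move_arm", "kwargs": {
  "delta_pos": [
    [0.02,0,0],
    [0.02,0,0],
    [0.02,0,0],
    [0.02,0,0],
    [0.02,0,0],
    [0.02,0,0],
    [0,0,0],
    [0,0,0]
  ],
  "delta_rot": [
    [0,0,0],
    [0,0,0],
    [0,0,0],
    [0,0,0],
    [0,0,0],
    [0,0,0],
    [0,0,0],
    [0,0,0]
  ]
}}

```text
t: 11.78
tool_pos: [0.5332, -0.2985, 0.1878]
ee_rot: [[-0.956, 0.293, 0.0], [0.293, 0.956, -0.0], [-0.0, -0.0, -1.0]]
force: [-0.6, 0.2, -0.8]
opening: 0.0005
```

Run:
```python
from h import *
i,K,T=cam('side'); cv2.imwrite('pics/side5.png',i)
i,K,T=cam('top'); cv2.imwrite('pics/top5.png',cv2.resize(i[170:300,300:480],None,fx=4,fy=4))
```

```text
(no output)
```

View pics/top5.png

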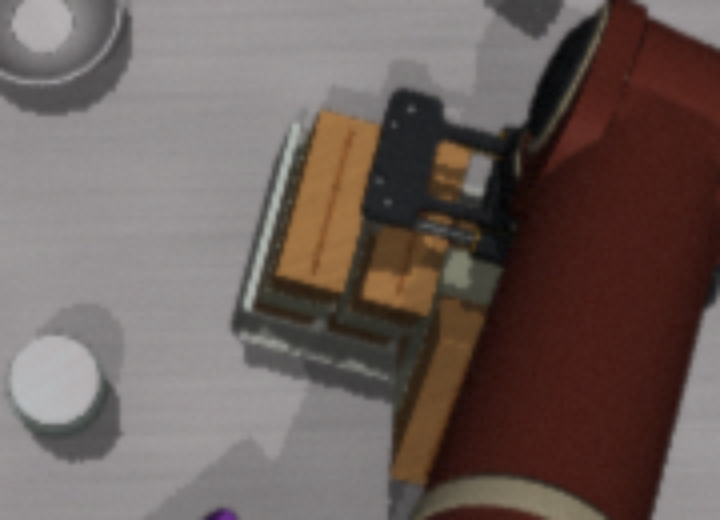

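View pics/side5.png

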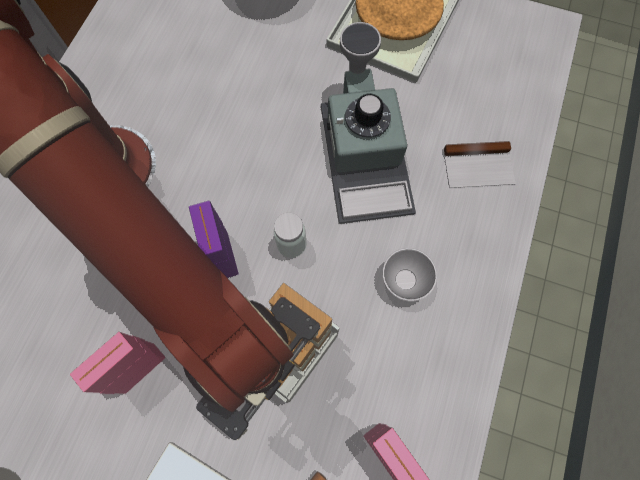

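The carton has tipped past the ridge and leans forward; the finger is clear of it and its neighbours haven't moved. I'll back off, rise and look.

Emit:
{"fn": "move_arm", "kwargs": {
  "delta_pos": [
    [-0.05,0,0],
    [0,0,-0.11],
    [0,0,-0.15],
    [0,0,-0.15],
    [0,0,-0.15],
    [0,0,0],
    [0,0,0]
  ],
  "delta_rot": [
    [0,0,0],
    [0,0,0],
    [0,0,0],
    [0,0,0],
    [0,0,0],
    [0,0,0],
    [0,0,0]
  ]
}}

```text
t: 12.47
tool_pos: [0.544, -0.3019, 0.3018]
ee_rot: [[-0.956, 0.293, 0.004], [0.293, 0.956, -0.002], [-0.005, -0.001, -1.0]]
force: [0.1, -0.1, -0.4]
opening: 0.0003
```

Emit:
{"fn": "move_arm", "kwargs": {
  "delta_pos": [
    [0.15,0,0],
    [0.15,0,0],
    [0.15,0,0],
    [0.15,0,0],
    [0,0,0],
    [0,0,0],
    [0,0,0],
    [0,0,0]
  ],
  "delta_rot": [
    [0,-0.048,0],
    [0,-0.048,0],
    [0,-0.048,0],
    [0,-0.048,0],
    [0,-0.048,0],
    [0,-0.049,0],
    [0,0,0],
    [0,0,0]
  ],
  "grip": -0.3
}}

```text
t: 13.13
tool_pos: [0.4281, -0.2663, 0.2851]
ee_rot: [[-0.861, 0.294, 0.416], [0.265, 0.956, -0.127], [-0.435, 0.001, -0.9]]
force: [0.8, 0.7, 0.5]
opening: 0.0494
```

Run:
```python
from h import *
np.set_printoptions(precision=4,suppress=True)
i,K,T=cam('side'); cv2.imwrite('pics/side6.png',cv2.resize(i[250:450,180:400],None,fx=3,fy=3))
i,K,T=cam('top'); cv2.imwrite('pics/top6.png',cv2.resize(i[170:300,300:480],None,fx=4,fy=4))
s=bot.observe();print(s['tool_pos'],s['opening'],s['joint_pos'])
cc=np.array([.5212,-.2905]);a=np.deg2rad(-17.15);Rz=np.array([[np.cos(a),-np.sin(a)],[np.sin(a),np.cos(a)]])
print('in carton frame',Rz.T@(s['tool_pos'][:2]-cc))
```

```text
[ 0.4305 -0.267   0.2863] 0.057084904225088884 [ 36.9026   8.2315  -3.41   119.4226 -14.3854  28.1044 117.915 ]
in carton frame [-0.0936 -0.0043]
```

View pics/top6.png

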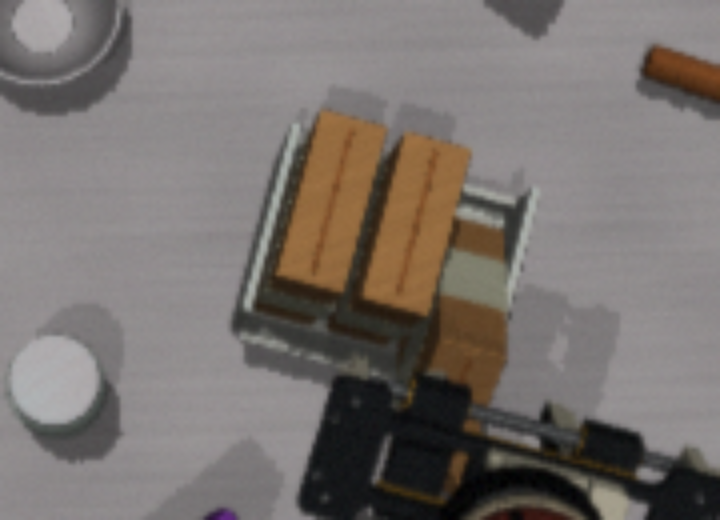

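View pics/side6.png

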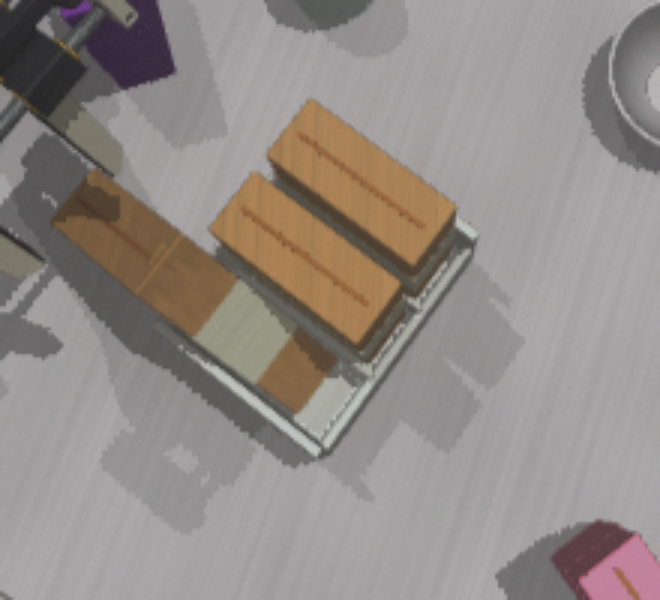

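The short carton leans forward: in the side crop its front top edge runs (92,170)-(52,220) and its rear top edge (182,232)-(132,288). Both tall cartons are upright. I'll check the lean numerically.

Run:
```python
from h import *
np.set_printoptions(precision=4,suppress=True)
zs=np.load('side.npz');zt=np.load('top.npz')
cc=np.array([.5212,-.2905]);a=np.deg2rad(-17.15);Rz=np.array([[np.cos(a),-np.sin(a)],[np.sin(a),np.cos(a)]])
for p,z in[((92,170),.172),((52,220),.172),((182,232),.2155),((132,288),.2155)]:
    print(Rz.T@(onz(zs['K'],zs['T'],(180+p[0]/3,250+p[1]/3),z)[:2]-cc))
for p,z in[((440,348),.2155),((506,358),.2155)]:
    print('top',Rz.T@(onz(zt['K'],zt['T'],(300+p[0]/4,170+p[1]/4),z)[:2]-cc))
s=bot.observe()
R=s['ee_rot']; 
def W(x,y,z): return np.append(cc+Rz@np.array([x,y]),z)
for n,t in(('pre',W(-.1038,0,.2256)),('grasp',W(-.0688,0,.1537))):
    print(n,t,(R.T@(t-s['tool_pos']))/.2)
```

```text
[-0.1331  0.0189]
[-0.1326 -0.016 ]
[-0.0601  0.0218]
[-0.0625 -0.0165]
top [-0.0663  0.0155]
top [-0.0618 -0.0216]
pre [ 0.422  -0.2599  0.2256] [0.1787 0.0217 0.2503]
grasp [ 0.4555 -0.2702  0.1537] [0.1788 0.0212 0.6501]
```

Run:
```python
from h import *
np.set_printoptions(precision=4,suppress=True)
zs=np.load('side.npz');zt=np.load('top.npz')
cc=np.array([.5212,-.2905]);a=np.deg2rad(-17.15);Rz=np.array([[np.cos(a),-np.sin(a)],[np.sin(a),np.cos(a)]])
def tri(a,b):
    o1,d1=ray(zs['K'],zs['T'],a);o2,d2=ray(zt['K'],zt['T'],b)
    s=np.linalg.lstsq(np.stack([d1,-d2],1),o2-o1,rcond=None)[0]
    p=o1+d1*s[0];q=o2+d2*s[1]; m=(p+q)/2
    return Rz.T@(m[:2]-cc),m[2],np.linalg.norm(p-q)
S=lambda x,y:(180+x/3,250+y/3); TT=lambda x,y:(300+x/4,170+y/4)
print('rear L',tri(S(182,232),TT(440,340)))
print('rear R',tri(S(132,288),TT(506,358)))
print('label top R',tri(S(190,335),TT(508,312)))
print('label bot R',tri(S(258,382),TT(507,262)))
print('label top L',tri(S(240,278),TT(442,300)))
T=bot.read_camera('top')['image'];cv2.imwrite('pics/top6b.png',cv2.resize(T[205:290,390:450],None,fx=7,fy=7,interpolation=cv2.INTER_CUBIC))
S=bot.read_camera('side')['image'];cv2.imwrite('pics/side6b.png',cv2.resize(S[295:400,190:310],None,fx=6,fy=6,interpolation=cv2.INTER_CUBIC))
```

```text
rear L (array([-0.061 ,  0.0193]), np.float64(0.21651751068964264), np.float64(0.005419246489006553))
rear R (array([-0.0619, -0.0184]), np.float64(0.22202176483410802), np.float64(0.00452138185045515))
label top R (array([-0.0296, -0.0202]), np.float64(0.18009565660148336), np.float64(0.0047192818356465585))
label bot R (array([ 0.0091, -0.0199]), np.float64(0.12790112494928912), np.float64(0.00707010460282735))
label top L (array([-0.03  ,  0.0184]), np.float64(0.16672979973222718), np.float64(0.008465344745379208))
```

View pics/top6b.png

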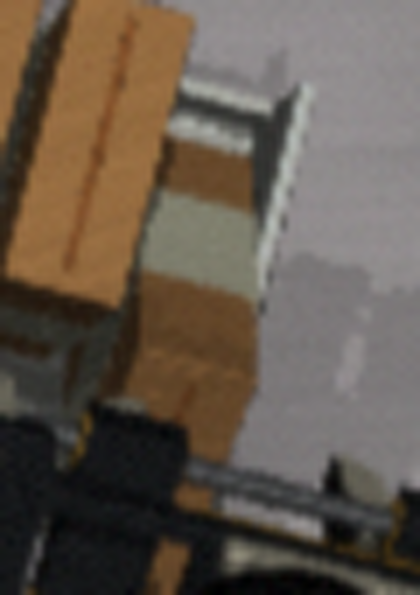

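View pics/side6b.png

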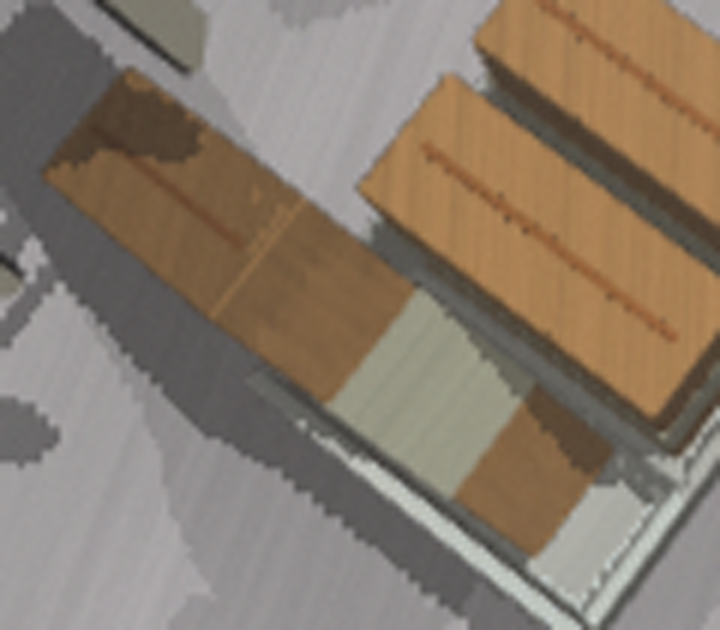

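```bash
cat > fit.py <<'E'
from h import *
from scipy.optimize import least_squares
zs=np.load('side.npz');zt=np.load('top.npz')
cc=np.array([.5212,-.2905]);a=np.deg2rad(-17.15);Rz=np.array([[np.cos(a),-np.sin(a)],[np.sin(a),np.cos(a)]])
S=lambda x,y:(190+x/6,295+y/6); TT=lambda x,y:(390+x/7,205+y/7)
def pt(p,X,Y,Z):  # X from front, Z up, in carton
    xf,zf,th,y0=p; c,s=np.cos(th),np.sin(th)
    x=xf+X*c-Z*s; z=zf+X*s+Z*c
    return np.append(cc+Rz@np.array([x,Y+y0]),z)
obs=[('s',S(130,70),0,.02,.16),('s',S(45,175),0,-.02,.16),('s',S(302,200),.1,.02,.16),('s',S(212,317),.1,-.02,.16),('s',S(532,555),.1,-.02,0),
 ('t',TT(258,375),.1,-.02,.16),('t',TT(140,345),.1,.02,.16),('t',TT(250,152),.1,-.02,0)]
def res(p):
    r=[]
    for v,uv,X,Y,Z in obs:
        z=zs if v=='s' else zt
        r+=list(proj(z['K'],z['T'],pt(p,X,Y,Z))-uv)
    return r
f=least_squares(res,[-.045,.03,.6,0],loss='soft_l1')
print(f.x,np.degrees(f.x[2]));print(np.round(np.array(res(f.x)).reshape(-1,2),1))
E
python3 fit.py
```

```text
[-4.26113114e-02  2.32917057e-02  6.50045573e-01  5.52488377e-04] 37.244867825367066
[[-0.5 -0.6]
 [-1.5  0.2]
 [ 0.4  0.1]
 [-0.8  1. ]
 [ 0.5  1.4]
 [-1.5  0. ]
 [-1.8 -0.4]
 [-1.1 -0.3]]
```

The lean fits at 37° rather than 26°: the carton rests over the stop's top edge, but stably. I'll align the tool to 37° and check how far the pink box is.

Emit:
{"fn": "move_arm", "kwargs": {
  "delta_pos": [
    [0,0,0],
    [0,0,0],
    [0,0,0],
    [0,0,0]
  ],
  "delta_rot": [
    [0,-0.042,0],
    [0,-0.042,0],
    [0,-0.042,0],
    [0,0,0]
  ]
}}

```text
t: 13.67
tool_pos: [0.4292, -0.2654, 0.2849]
ee_rot: [[-0.772, 0.291, 0.565], [0.239, 0.957, -0.167], [-0.589, 0.006, -0.808]]
force: [-0.7, -0.4, -0.2]
opening: 0.0605
```

```bash
cat > g.py <<'E'
from fit import *
np.set_printoptions(precision=4,suppress=True)
s=bot.observe();R=s['ee_rot'];print(s['t'],s['tool_pos'],s['joint_pos'],s['opening'],'tilt',np.degrees(np.arccos(-R[2,2])),'yaw y',np.degrees(np.arctan2(R[1,1],R[0,1])))
p=f.x
t=pt(p,.05,0,.16-.0408)
th=p[2]; zt_=np.append(Rz@np.array([np.sin(th),0]),-np.cos(th))
for n,q in(('pre',t-.08*zt_),('grasp',t)): print(n,q,R.T@(q-s['tool_pos'])/.2)
for uv in[(72,375),(125,333),(162,357),(120,395)]: print('pink',onz(zs['K'],zs['T'],uv,.178))
E
python3 g.py
```

```text
[-4.26113114e-02  2.32917057e-02  6.50045573e-01  5.52488377e-04] 37.244867825367066
[[-0.5 -0.6]
 [-1.5  0.2]
 [ 0.4  0.1]
 [-0.8  1. ]
 [ 0.5  1.4]
 [-1.5  0. ]
 [-1.8 -0.4]
 [-1.1 -0.3]]
13.6667 [ 0.4292 -0.2654  0.2849] [ 49.6311   6.7025 -14.5407 127.6704 -40.3211  14.8044 145.0593] 0.06049829854278155 tilt 36.08878136576672 yaw y 73.0576941570717
pre [ 0.4035 -0.2536  0.2121] [0.3279 0.0166 0.2115]
grasp [ 0.4497 -0.2679  0.1484] [0.3198 0.0138 0.6114]
pink [ 0.2341 -0.4113  0.178 ]
pink [ 0.2844 -0.322   0.178 ]
pink [ 0.3594 -0.3368  0.178 ]
pink [ 0.3216 -0.4131  0.178 ]
```

Wrist joints get near their limits at 37°, so I'll grip at about 15° tool tilt instead. Any angle about the jaw axis works, and I can compensate for it at placing.

Emit:
{"fn": "move_arm", "kwargs": {
  "delta_pos": [
    [0,0,0],
    [0,0,0],
    [0,0,0],
    [0,0,0],
    [0,0,0],
    [0,0,0]
  ],
  "delta_rot": [
    [0,0.0585,0],
    [0,0.0585,0],
    [0,0.0585,0],
    [0,0.0585,0],
    [0,0,0],
    [0,0,0]
  ]
}}

```text
t: 14.17
tool_pos: [0.4347, -0.2632, 0.2867]
ee_rot: [[-0.911, 0.281, 0.302], [0.27, 0.96, -0.078], [-0.312, 0.01, -0.95]]
force: [0.8, -1.2, -0.5]
opening: 0.0607
```

```bash
cat > g.py <<'E'
from fit import *
np.set_printoptions(precision=4,suppress=True)
s=bot.observe();R=s['ee_rot'];print(s['t'],s['tool_pos'],s['joint_pos'],s['opening'],'tilt',np.degrees(np.arccos(-R[2,2])),'yaw y',np.degrees(np.arctan2(R[1,1],R[0,1])))
t=pt(f.x,.05,0,.16-.022)+.0188*R[:,2]
for n,q in(('pre',t-.08*R[:,2]),('grasp',t)): print(n,q,R.T@(q-s['tool_pos'])/.2)
E
python3 g.py|tail -3
```

```text
14.1667 [ 0.4347 -0.2632  0.2867] [ 32.7171  10.8759  -0.7107 112.8194  -8.3306  39.2188 111.3114] 0.06066083955429502 tilt 18.177752037287075 yaw y 73.69748095352493
pre [ 0.4204 -0.2597  0.2216] [ 0.1713 -0.0065  0.2864]
grasp [ 0.4445 -0.266   0.1455] [ 0.1713 -0.0065  0.6864]
```

Emit:
{"fn": "move_arm", "kwargs": {
  "delta_pos": [
    [0.085,0,0.1],
    [0.086,-0.003,0.1],
    [0,-0.003,0.086],
    [0,0,0],
    [0,0,0],
    [0,0,0]
  ],
  "delta_rot": [
    [0,0,0],
    [0,0,0],
    [0,0,0],
    [0,0,0],
    [0,0,0],
    [0,0,0]
  ]
}}

```text
t: 14.67
tool_pos: [0.4187, -0.2598, 0.2223]
ee_rot: [[-0.91, 0.283, 0.302], [0.272, 0.959, -0.078], [-0.312, 0.011, -0.95]]
force: [1.0, -0.6, 0.3]
opening: 0.0605
```

```bash
python3 g.py|tail -3
python3 - <<'E'
from h import *
i,K,T=cam('side'); cv2.imwrite('pics/side7.png',cv2.resize(i[250:450,150:370],None,fx=3,fy=3))
E
```

```text
14.6667 [ 0.4187 -0.2598  0.2223] [ 34.4602  14.2966  -1.8906 120.8048 -10.9752  28.0073 115.08  ] 0.060486712986508206 tilt 18.19543714859568 yaw y 73.5497466323115
pre [ 0.4204 -0.2597  0.2215] [-0.0065  0.0028  0.0063]
grasp [ 0.4446 -0.266   0.1455] [-0.0065  0.0028  0.4063]
```

View pics/side7.png

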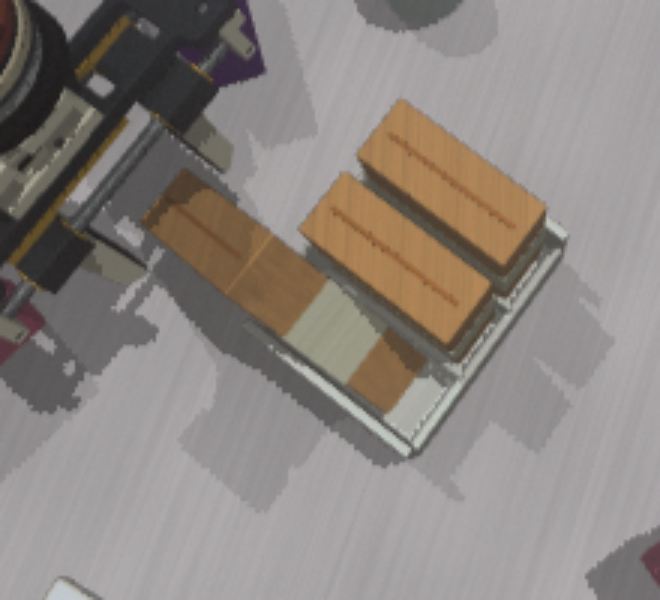

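The fingers straddle the leaning top (crop (190,210)). I'll descend along the tool axis and grip.

Emit:
{"fn": "move_arm", "kwargs": {
  "delta_pos": [
    [-0.006,0.002,0.06],
    [0,0,0.07],
    [0,0,0.07],
    [0,0,0.07],
    [0,0,0.07],
    [0,0,0.066],
    [0,0,0],
    [0,0,0]
  ],
  "delta_rot": [
    [0,0,0],
    [0,0,0],
    [0,0,0],
    [0,0,0],
    [0,0,0],
    [0,0,0],
    [0,0,0],
    [0,0,0]
  ]
}}

```text
t: 15.38
tool_pos: [0.4445, -0.2657, 0.1452]
ee_rot: [[-0.911, 0.282, 0.302], [0.272, 0.959, -0.077], [-0.311, 0.012, -0.95]]
force: [0.6, -0.2, 0.7]
opening: 0.0604
```

Emit:
{"fn": "move_arm", "kwargs": {
  "delta_pos": [
    [0,0,0],
    [0,0,0],
    [0,0,0],
    [0,0,0],
    [0,0,0],
    [0,0,0]
  ],
  "delta_rot": [
    [0,0,0],
    [0,0,0],
    [0,0,0],
    [0,0,0],
    [0,0,0],
    [0,0,0]
  ],
  "grip": 1
}}

```text
t: 15.88
tool_pos: [0.4444, -0.2659, 0.1455]
ee_rot: [[-0.91, 0.283, 0.302], [0.272, 0.959, -0.078], [-0.312, 0.011, -0.95]]
force: [-0.8, 0.6, 4.9]
opening: 0.0399
```

```bash
python3 g.py|tail -3
python3 - <<'E'
from h import *
i,K,T=cam('side'); cv2.imwrite('pics/side8.png',cv2.resize(i[250:450,150:370],None,fx=3,fy=3))
i,K,T=cam('top'); cv2.imwrite('pics/top8.png',cv2.resize(i[170:300,300:480],None,fx=4,fy=4))
print(bot.observe()['force'])
E
```

```text
15.8833 [ 0.4444 -0.2659  0.1455] [ 34.7173  23.5852  -4.0408 123.2761 -12.9027  16.1294 116.5931] 0.039930404507163175 tilt 18.19064491599702 yaw y 73.5699537082673
pre [ 0.4204 -0.2597  0.2216] [-0.0007  0.     -0.4001]
grasp [ 0.4446 -0.266   0.1455] [-0.0007  0.     -0.0001]
[-2.71803574  0.17266771  5.9442378 ]
```

View pics/side8.png

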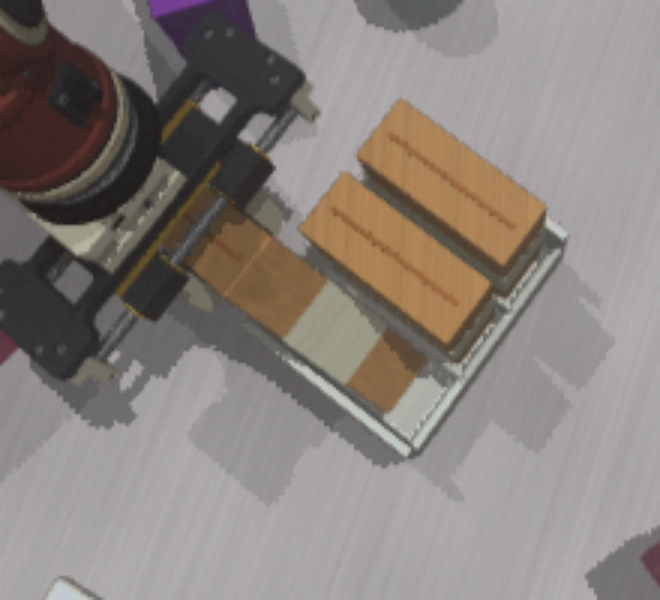

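Emit:
{"fn": "move_arm", "kwargs": {
  "delta_pos": [
    [-0.008,0,-0.024],
    [-0.016,0,-0.047],
    [-0.016,0.001,-0.047],
    [-0.016,0,-0.047],
    [0,0,0]
  ],
  "delta_rot": [
    [0,0,0],
    [0,0,0],
    [0,0,0],
    [0,0,0],
    [0,0,0]
  ]
}}

```text
t: 16.4
tool_pos: [0.4441, -0.2654, 0.18]
ee_rot: [[-0.911, 0.282, 0.301], [0.272, 0.959, -0.076], [-0.31, 0.012, -0.951]]
force: [-0.1, 0.1, -4.0]
opening: 0.04
```

Run:
```python
from h import *
i,K,T=cam('side'); cv2.imwrite('pics/side9.png',cv2.resize(i[250:450,150:370],None,fx=3,fy=3))
s=bot.observe();print(s['force'],s['opening'])
```

```text
[ 0.68961406  0.72346782 -5.26315975] 0.040009732508922466
```

View pics/side9.png

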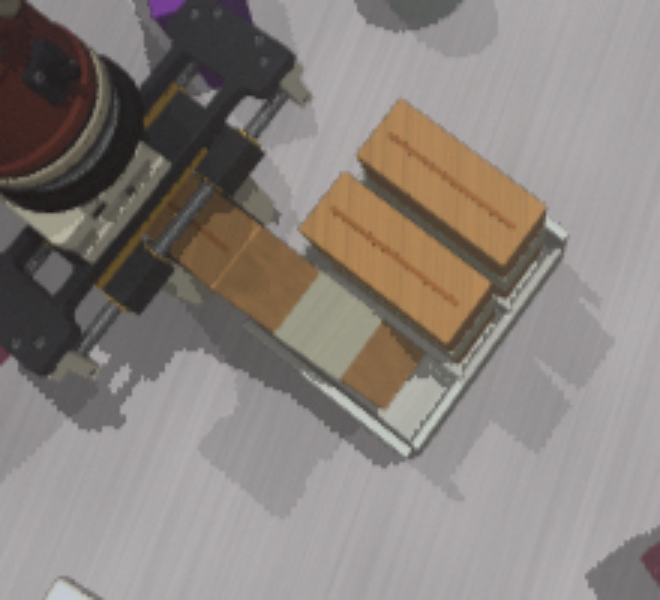

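The carton is lifting cleanly, with about 4–5 N of weight on the wrist. Next I'll raise it clear of the neighbours.

Emit:
{"fn": "move_arm", "kwargs": {
  "delta_pos": [
    [-0.031,0.001,-0.095],
    [-0.036,0.001,-0.11],
    [-0.036,0.001,-0.11],
    [-0.036,0.001,-0.11],
    [-0.036,0.002,-0.11],
    [-0.036,0.001,-0.11],
    [-0.036,0.002,-0.11],
    [-0.036,0.001,-0.11]
  ],
  "delta_rot": [
    [0,0,0],
    [0,0,0],
    [0,0,0],
    [0,0,0],
    [0,0,0],
    [0,0,0],
    [0,0,0],
    [0,0,0]
  ]
}}

```text
t: 17.12
tool_pos: [0.443, -0.2649, 0.3603]
ee_rot: [[-0.913, 0.282, 0.296], [0.272, 0.959, -0.074], [-0.305, 0.013, -0.952]]
force: [1.5, 0.2, -4.6]
opening: 0.0397
```

Emit:
{"fn": "move_arm", "kwargs": {
  "delta_pos": [
    [-0.03,0.001,-0.09],
    [0,0,0],
    [0,0,0],
    [0,0,0],
    [0,0,0],
    [0,0,0],
    [0,0,0],
    [0,0,0]
  ],
  "delta_rot": [
    [0,0,0],
    [0,0.05,0],
    [0,0.05,0],
    [0,0.05,0],
    [0,0.05,0],
    [0,0.05,0],
    [0,0.05,0],
    [0,0.05,0]
  ]
}}

```text
t: 17.78
tool_pos: [0.4448, -0.2658, 0.379]
ee_rot: [[-0.933, 0.282, -0.224], [0.271, 0.959, 0.079], [0.237, 0.013, -0.971]]
force: [0.6, -1.2, -5.3]
opening: 0.0399
```

Run:
```python
from h import *
np.set_printoptions(precision=4,suppress=True)
for n in('side','top'):
    i,K,T=cam(n); cv2.imwrite(f'pics/{n}10.png',i)
s=bot.observe();print(s['force'],s['opening'],s['tool_pos'],s['ee_rot'],s['joint_pos'])
```

```text
[-0.3564  0.7447 -4.7168] 0.03988937994697888 [ 0.4465 -0.2654  0.3764] [[-0.9335  0.2802 -0.2238]
 [ 0.269   0.9598  0.0797]
 [ 0.2372  0.0142 -0.9714]] [ 25.9841  24.4736   2.0085  76.4896   1.1367  92.6536 101.6554]
```

View pics/side10.png

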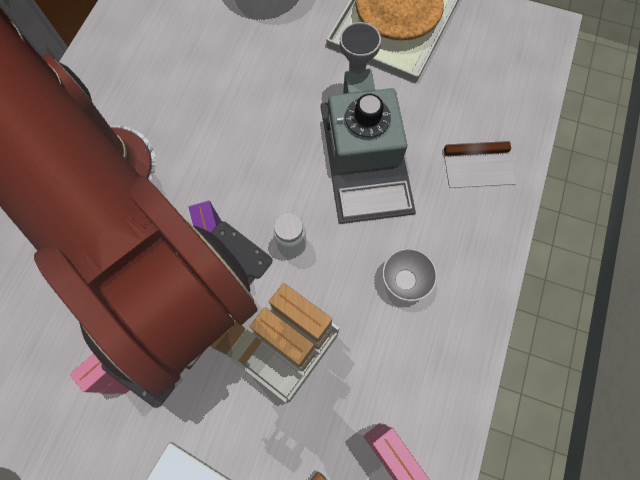

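View pics/top10.png

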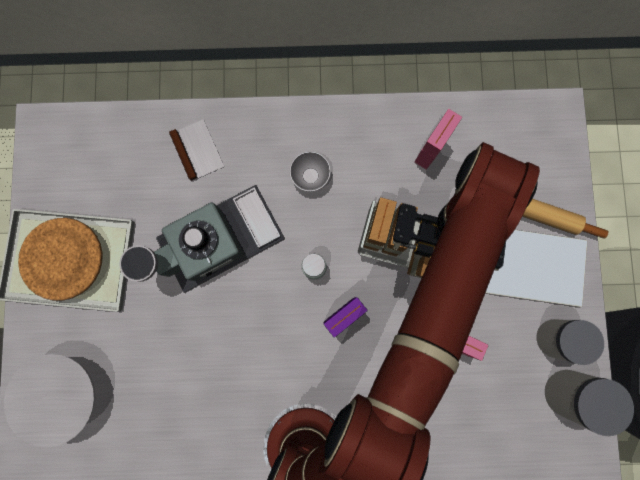

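Run:
```python
import cv2
t=cv2.imread('pics/top10.png'); s=cv2.imread('pics/side10.png')
cv2.imwrite('pics/tray_t.png',cv2.resize(t[180:260,220:295],None,fx=7,fy=7,interpolation=cv2.INTER_CUBIC))
cv2.imwrite('pics/tray_s.png',cv2.resize(s[165:230,325:425],None,fx=7,fy=7,interpolation=cv2.INTER_CUBIC))
```

```text
(no output)
```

View pics/tray_t.png

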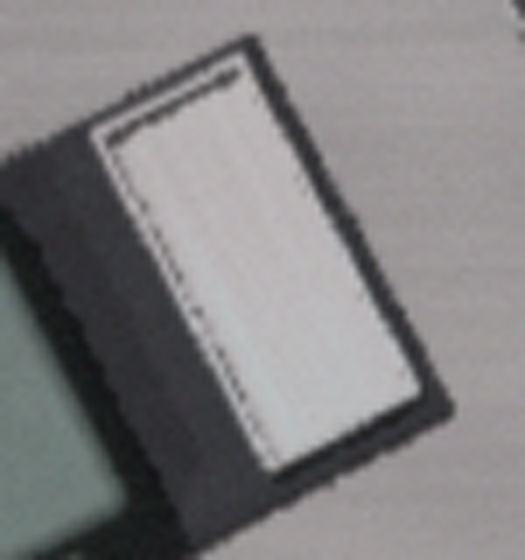

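View pics/tray_s.png

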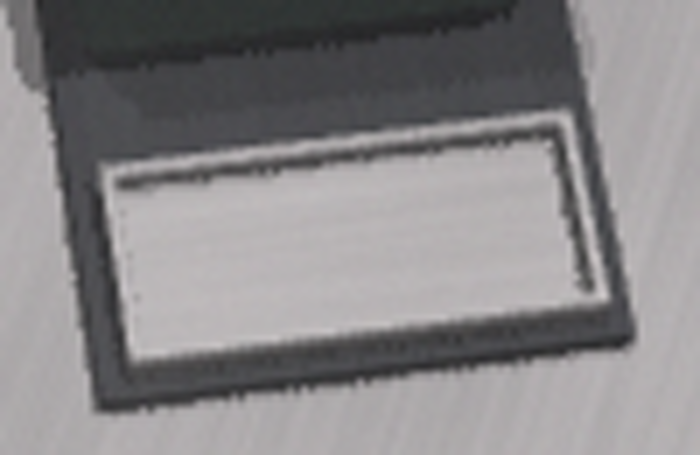

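```bash
cat > tray.py <<'E'
from h import *
np.set_printoptions(precision=4,suppress=True)
zs=np.load('side.npz');zt=np.load('top.npz')
def rep(P):
    P=np.array(P)[:,:2]; r=cv2.minAreaRect((P*1000).astype(np.float32)); print(P.mean(0),r)
rep([onz(zs['K'],zs['T'],(325+x/7,165+y/7),.024) for x,y in[(100,163),(575,108),(612,300),(130,362)]])
rep([onz(zt['K'],zt['T'],(220+x/7,180+y/7),.024) for x,y in[(245,50),(88,128),(272,472),(425,392)]])
E
python3 tray.py
```

```text
[0.6014 0.1193] ((601.6690673828125, 119.02721405029297), (151.05325317382812, 67.22191619873047), 26.69560432434082)
[0.5977 0.1142] ((597.721923828125, 114.6844253540039), (151.75076293945312, 67.14967346191406), 26.476497650146484)
```

Emit:
{"fn": "move_arm", "kwargs": {
  "delta_pos": [
    [0,0,0],
    [0,0,0],
    [0,0,0],
    [0,0,0]
  ],
  "delta_rot": [
    [0,0.032,0],
    [0,0.031,0],
    [0,0,0],
    [0,0,0]
  ]
}}

```text
t: 18.22
tool_pos: [0.4447, -0.2659, 0.3795]
ee_rot: [[-0.908, 0.282, -0.309], [0.263, 0.959, 0.103], [0.326, 0.013, -0.945]]
force: [-0.7, 0.2, -4.5]
opening: 0.04
```

```bash
cat > d.py <<'E'
from h import *
import sys
np.set_printoptions(precision=4,suppress=True)
s=bot.observe();R=s['ee_rot']
t=np.array([float(v) for v in sys.argv[1:4]])
print(s['t'],s['tool_pos'],s['force'],s['opening'],'tilt',np.degrees(np.arctan2(np.hypot(R[0,2],R[1,2]),-R[2,2])),'jaw',np.degrees(np.arctan2(R[1,1],R[0,1])))
print('shares',R.T@(t-s['tool_pos'])/.2,'up in tool',R[2])
print(s['joint_pos'])
E
python3 d.py .594 .1153 .379
```

```text
18.2167 [ 0.4447 -0.2659  0.3795] [-0.6678  0.2386 -4.5131] 0.04002295128453357 tilt 19.0423173156936 jaw 73.60533896140412
shares [-0.1776  2.0391 -0.0317] up in tool [ 0.326   0.0125 -0.9453]
[ 25.4679  27.3628   2.3189  72.5306   1.9573  98.928  101.4133]
```

Emit:
{"fn": "move_arm", "kwargs": {
  "delta_pos": [
    [-0.006,0.06,-0.001],
    [-0.01,0.12,-0.002],
    [-0.012,0.14,-0.002],
    [-0.012,0.14,-0.002],
    [-0.012,0.14,-0.002],
    [-0.012,0.14,-0.002],
    [-0.012,0.14,-0.002],
    [-0.012,0.14,-0.002]
  ],
  "delta_rot": [
    [0,0,0],
    [0,0,0],
    [0,0,0],
    [0,0,0],
    [0,0,0],
    [0,0,0],
    [0,0,0],
    [0,0,0]
  ]
}}

```text
t: 18.88
tool_pos: [0.5191, -0.0731, 0.3809]
ee_rot: [[-0.909, 0.282, -0.308], [0.263, 0.959, 0.103], [0.324, 0.013, -0.946]]
force: [-0.4, -0.6, -5.6]
opening: 0.0402
```

Emit:
{"fn": "move_arm", "kwargs": {
  "delta_pos": [
    [-0.012,0.14,-0.002],
    [-0.012,0.14,-0.002],
    [-0.012,0.14,-0.002],
    [-0.012,0.14,-0.002],
    [-0.012,0.14,-0.002],
    [-0.012,0.13,-0.002],
    [-0.012,0.12,-0.002],
    [-0.012,0.069,-0.002]
  ],
  "delta_rot": [
    [0,0,0],
    [0,0,0],
    [0,0,0],
    [0,0,0],
    [0,0,0],
    [0,0,0],
    [0,0,0],
    [0,0,0]
  ]
}}

```text
t: 19.55
tool_pos: [0.5947, 0.1196, 0.3797]
ee_rot: [[-0.909, 0.278, -0.309], [0.258, 0.96, 0.105], [0.326, 0.016, -0.945]]
force: [-0.3, 0.1, -4.1]
opening: 0.0401
```

Emit:
{"fn": "move_arm", "kwargs": {
  "delta_pos": [
    [0,0,0],
    [0,0,0],
    [0,0,0],
    [0,0,0],
    [0,0,0],
    [0,0,0],
    [0,0,0],
    [0,0,0]
  ],
  "delta_rot": [
    [0.01,0.0004,-0.029],
    [0.02,0.0008,-0.058],
    [0.02,0.0008,-0.058],
    [0.02,0.0008,-0.058],
    [0.02,0.0008,-0.058],
    [0.02,0.0008,-0.058],
    [0.02,0.0008,-0.058],
    [0.02,0.0008,-0.058]
  ]
}}

```text
t: 20.22
tool_pos: [0.5947, 0.1157, 0.3797]
ee_rot: [[-0.853, -0.428, -0.299], [-0.408, 0.904, -0.128], [0.325, 0.013, -0.945]]
force: [0.2, 0.0, -4.7]
opening: 0.0398
```

Emit:
{"fn": "move_arm", "kwargs": {
  "delta_pos": [
    [0,0,0],
    [0,0,0],
    [0,0,0]
  ],
  "delta_rot": [
    [0.008,0.0003,-0.025],
    [0,0,0],
    [0,0,0]
  ]
}}

```text
t: 20.47
tool_pos: [0.5946, 0.1155, 0.3798]
ee_rot: [[-0.838, -0.459, -0.295], [-0.438, 0.888, -0.138], [0.326, 0.014, -0.945]]
force: [0.5, -0.1, -4.5]
opening: 0.0397
```

```bash
python3 d.py .594 .1153 .19;  python3 - <<'E'
from h import *
for n in('side','top'):
    i,K,T=cam(n); cv2.imwrite(f'pics/{n}11.png',i)
E
```

```text
20.4667 [0.5946 0.1155 0.3798] [ 0.5384 -0.0933 -4.5252] 0.039674033775024445 tilt 19.030304518503055 jaw 117.3539285720401
shares [-0.3061 -0.0128  0.8984] up in tool [ 0.3258  0.0139 -0.9453]
[-10.1189  37.763  -11.0397  54.0679   8.789  107.6176  98.7412]
```

View pics/side11.png

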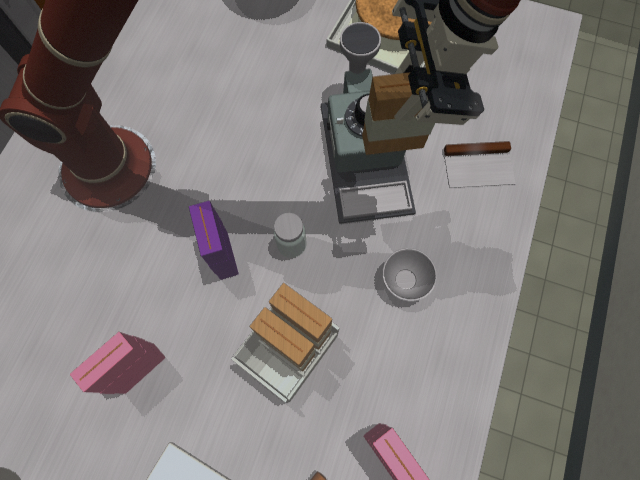

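View pics/top11.png

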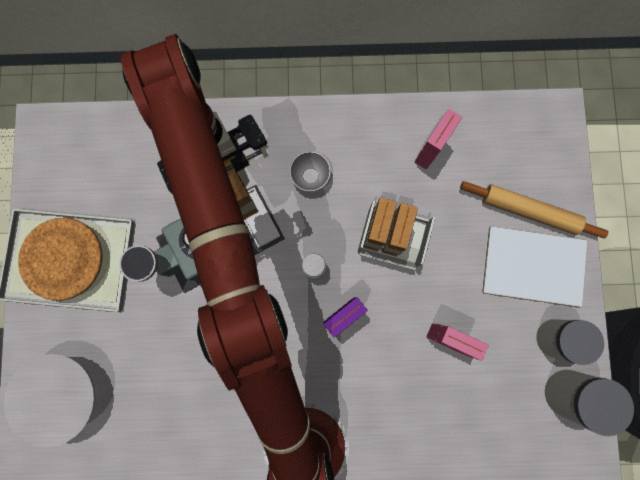

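Run:
```python
import cv2
s=cv2.imread('pics/side11.png')
cv2.imwrite('pics/s11c.png',cv2.resize(s[60:165,345:450],None,fx=6,fy=6,interpolation=cv2.INTER_CUBIC))
```

```text
(no output)
```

View pics/s11c.png

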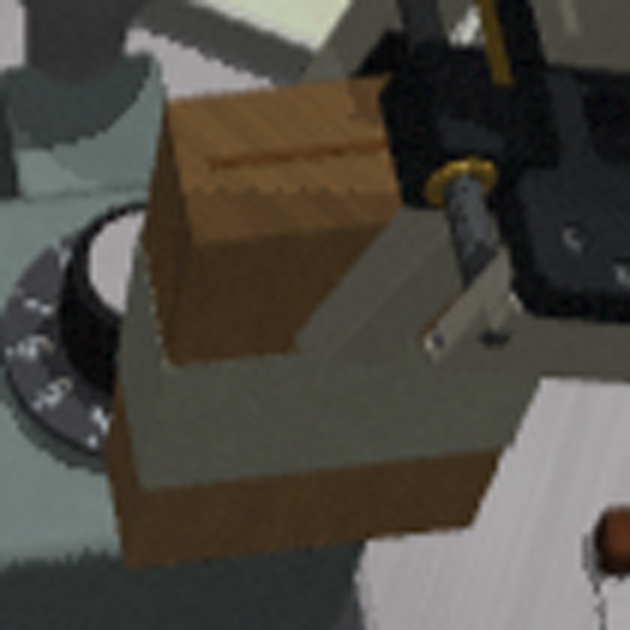

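```bash
cat > fit2.py <<'E'
from h import *
from scipy.optimize import least_squares
from scipy.spatial.transform import Rotation as Ro
np.set_printoptions(precision=4,suppress=True)
zs=np.load('side.npz')
S=lambda x,y:(345+x/6,60+y/6)
obs=[(S(190,243),(-.05,-.02,.16)),(S(168,100),(-.05,.02,.16)),(S(128,568),(-.05,-.02,0)),(S(472,527),(.05,-.02,0))]
def P(p,q): return p[:3]+Ro.from_euler('ZY',p[3:5]).apply(q)
def res(p): return np.concatenate([proj(zs['K'],zs['T'],P(p,np.array(q)))-uv for uv,q in obs])
f=least_squares(res,[.6,.118,.25,.47,0])
print(f.x,np.degrees(f.x[3:]),res(f.x))
s=bot.observe();R=s['ee_rot'];G=s['tool_pos']-.0188*R[:,2]
print('G',G,'G in carton',Ro.from_euler('ZY',f.x[3:5]).inv().apply(G-f.x[:3]))
E
python3 fit2.py
```

```text
[0.6039 0.1336 0.2457 0.4673 0.0013] [26.7772  0.0742] [ 0.3644 -0.2569 -0.5032  0.0377  0.3796 -0.0534 -0.2224  0.3235]
G [0.6006 0.1172 0.3974] G in carton [-0.0105 -0.0131  0.1517]
```

```bash
cat >> fit2.py <<'E'
for zf in(.255,.259,.263):
    f=least_squares(lambda p:res([p[0],p[1],zf,p[2],p[3]]),[.6,.118,.47,0])
    p=np.array([f.x[0],f.x[1],zf,f.x[2],f.x[3]]);print(p,np.degrees(p[3:]),f.cost,'G in c',Ro.from_euler('ZY',p[3:5]).inv().apply(G-p[:3]))
E
python3 fit2.py|tail -3
```

```text
[0.6041 0.1276 0.255  0.479  0.0038] [27.4427  0.216 ] 0.8367671568386089 G in c [-0.0085 -0.0075  0.1423]
[0.6043 0.125  0.259  0.484  0.0048] [27.7297  0.2746] 1.3252763696414036 G in c [-0.0075 -0.0051  0.1383]
[0.6044 0.1224 0.263  0.489  0.0058] [28.018   0.3317] 1.9974888189351605 G in c [-0.0066 -0.0028  0.1343]
```

Emit:
{"fn": "move_arm", "kwargs": {
  "delta_pos": [
    [-0.015,0,0.047],
    [-0.03,0,0.09],
    [-0.03,0,0.09],
    [-0.03,0,0.09],
    [-0.03,0,0.09],
    [-0.03,0,0.09],
    [-0.03,0,0.09],
    [-0.015,0,0.045]
  ],
  "delta_rot": [
    [0,0,0.004],
    [0,0,0.005],
    [0,0,0],
    [0,0,0],
    [0,0,0],
    [0,0,0],
    [0,0,0],
    [0,0,0]
  ]
}}

```text
t: 21.23
tool_pos: [0.5921, 0.1144, 0.2437]
ee_rot: [[-0.843, -0.446, -0.3], [-0.424, 0.895, -0.14], [0.331, 0.01, -0.944]]
force: [-0.4, -0.1, -4.5]
opening: 0.0401
```

```bash
python3 d.py .594 .1153 .19;  python3 - <<'E'
from h import *
i,K,T=cam('side'); cv2.imwrite('pics/side12.png',cv2.resize(i[90:240,320:440],None,fx=4.9,fy=4,interpolation=cv2.INTER_CUBIC)) if 0 else cv2.imwrite('pics/side12.png',cv2.resize(i[90:240,320:440],None,fx=4,fy=4,interpolation=cv2.INTER_CUBIC))
E
```

```text
21.2333 [0.5921 0.1144 0.2437] [-0.3836 -0.1094 -4.4997] 0.0400612435612518 tilt 19.326606474993177 jaw 116.50523571982929
shares [-0.0986 -0.0027  0.2497] up in tool [ 0.3308  0.0095 -0.9436]
[ -9.3485  40.7851 -11.0075  69.8129   9.1479  89.3598  95.986 ]
```

View pics/side12.png

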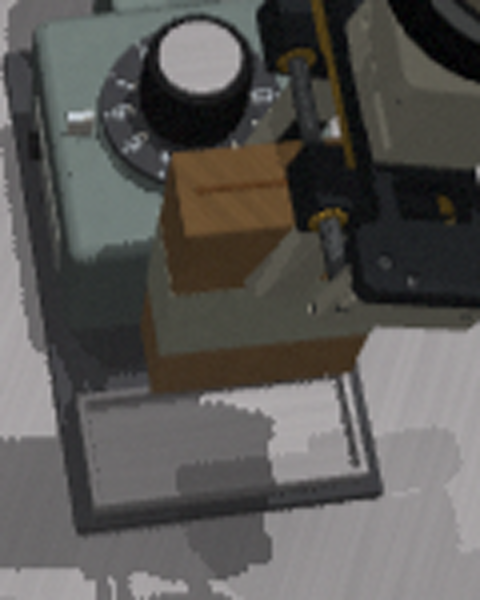

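Emit:
{"fn": "move_arm", "kwargs": {
  "delta_pos": [
    [-0.02,0,0.055],
    [-0.03,0,0.08],
    [-0.03,0,0.08],
    [-0.03,0,0.08],
    [-0.01,0,0.035],
    [0,0,0],
    [0,0,0]
  ],
  "delta_rot": [
    [0,0,0],
    [0,0,0],
    [0,0,0],
    [0,0,0],
    [0,0,0],
    [0,0,0],
    [0,0,0]
  ]
}}

```text
t: 21.87
tool_pos: [0.5942, 0.1163, 0.1764]
ee_rot: [[-0.844, -0.447, -0.296], [-0.426, 0.894, -0.139], [0.327, 0.009, -0.945]]
force: [0.2, -0.3, -4.0]
opening: 0.0399
```

```bash
python3 d.py .594 .1153 .135;  python3 - <<'E'
from h import *
i,K,T=cam('side'); cv2.imwrite('pics/side13.png',cv2.resize(i[110:230,325:430],None,fx=5,fy=5,interpolation=cv2.INTER_CUBIC))
i,K,T=cam('top'); cv2.imwrite('pics/top13.png',cv2.resize(i[170:270,190:300],None,fx=5,fy=5,interpolation=cv2.INTER_CUBIC))
E
```

```text
21.8667 [0.5942 0.1163 0.1764] [ 0.198  -0.2856 -4.003 ] 0.03993036585058139 tilt 19.0676668367837 jaw 116.58420804765153
shares [-0.0649 -0.0059  0.1967] up in tool [ 0.3266  0.0089 -0.9451]
[ -9.362   43.9131 -10.9211  74.6047   9.8038  81.2992  94.9973]
```

View pics/side13.png

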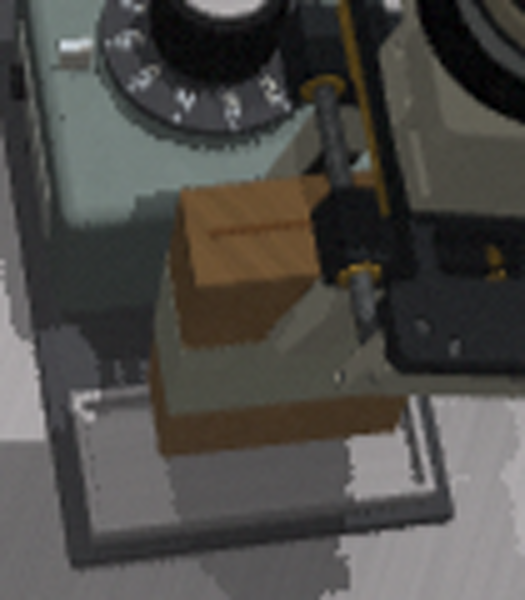

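View pics/top13.png

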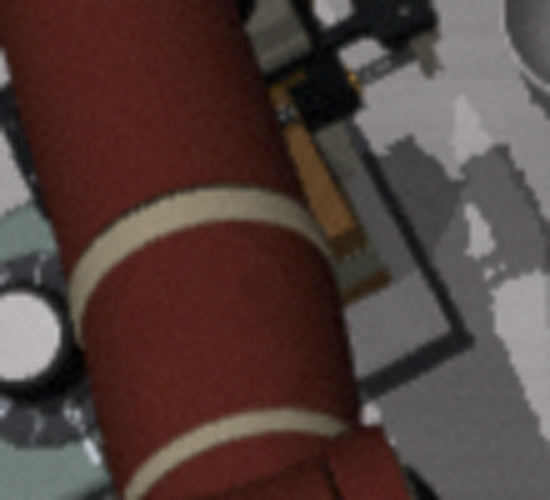

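Run:
```python
from h import *
np.set_printoptions(precision=4,suppress=True)
zs=np.load('side.npz');a=np.deg2rad(26.6);M=np.array([[np.cos(a),np.sin(a)],[-np.sin(a),np.cos(a)]])
for c in([.6014,.1193],):
  for z,pts in((.056,[(163,455),(392,430)]),(.216,[(195,287),(180,188)])):
    for p in pts: print(z,M@(onz(zs['K'],zs['T'],(325+p[0]/5,110+p[1]/5),z)[:2]-c))
```

```text
0.056 [-0.0444 -0.0148]
0.056 [ 0.0531 -0.0155]
0.216 [-0.0449 -0.0176]
0.216 [-0.0443  0.0224]
```

Emit:
{"fn": "move_arm", "kwargs": {
  "delta_pos": [
    [0.019,-0.015,0.006],
    [-0.01,0,0.03],
    [-0.01,0,0.03],
    [-0.01,0,0.03],
    [-0.01,0,0.03],
    [-0.008,0,0.022],
    [0,0,0],
    [0,0,0]
  ],
  "delta_rot": [
    [0,0,0],
    [0,0,0],
    [0,0,0],
    [0,0,0],
    [0,0,0],
    [0,0,0],
    [0,0,0],
    [0,0,0]
  ]
}}

```text
t: 22.63
tool_pos: [0.5909, 0.112, 0.1453]
ee_rot: [[-0.843, -0.448, -0.298], [-0.426, 0.894, -0.139], [0.329, 0.01, -0.944]]
force: [0.2, -0.1, -3.9]
opening: 0.0399
```

```bash
python3 d.py .594 .1153 .135;  python3 - <<'E'
from h import *
i,K,T=cam('side'); cv2.imwrite('pics/side14.png',cv2.resize(i[120:225,325:430],None,fx=5.5,fy=5.5,interpolation=cv2.INTER_CUBIC))
E
```

```text
22.6333 [0.5909 0.112  0.1453] [ 0.2236 -0.1381 -3.9254] 0.03990904402879085 tilt 19.191788274307896 jaw 116.61363883379121
shares [-0.0373  0.0074  0.0417] up in tool [ 0.3286  0.0095 -0.9444]
[ -9.0602  45.2862 -10.8035  77.1873  10.2081  77.5164  94.7888]
```

View pics/side14.png

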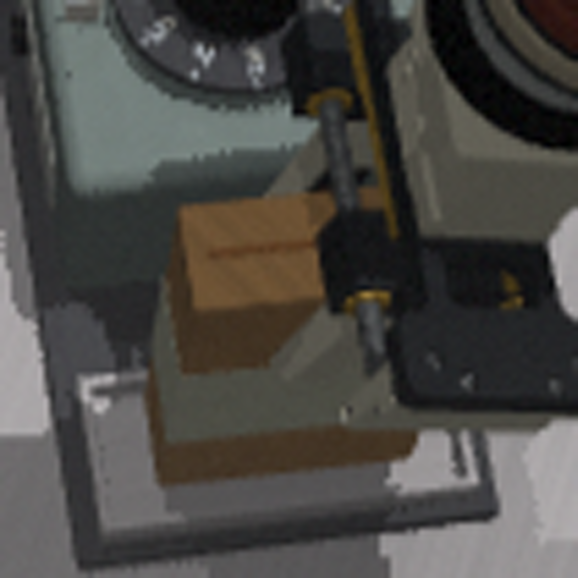

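Run:
```python
from h import *
np.set_printoptions(precision=4,suppress=True)
zs=np.load('side.npz');a=np.deg2rad(26.6);M=np.array([[np.cos(a),np.sin(a)],[-np.sin(a),np.cos(a)]])
c=[.6014,.1193]
for z,pts in((.025,[(160,486),(412,457)]),(.185,[(193,311),(178,206)])):
    for p in pts: print(z,M@(onz(zs['K'],zs['T'],(325+p[0]/5.5,120+p[1]/5.5),z)[:2]-c))
```

```text
0.025 [-0.0502 -0.0182]
0.025 [ 0.05   -0.0183]
0.185 [-0.0499 -0.02  ]
0.185 [-0.0491  0.0196]
```

The carton sits within about 2 mm of the tray centre and upright. I'll lower it slowly, watching the force.

Emit:
{"fn": "move_arm", "kwargs": {
  "delta_pos": [
    [-0.0066,0,0.019],
    [-0.005,0,0.014],
    [0,0,0],
    [0,0,0]
  ],
  "delta_rot": [
    [0,0,0],
    [0,0,0],
    [0,0,0],
    [0,0,0]
  ]
}}

```text
t: 23.02
tool_pos: [0.5909, 0.112, 0.1387]
ee_rot: [[-0.843, -0.448, -0.297], [-0.426, 0.894, -0.139], [0.328, 0.009, -0.945]]
force: [-0.3, 1.3, -4.5]
opening: 0.0399
```

Emit:
{"fn": "move_arm", "kwargs": {
  "delta_pos": [
    [-0.0033,0,0.0095],
    [0,0,0],
    [0,0,0]
  ],
  "delta_rot": [
    [0,0,0],
    [0,0,0],
    [0,0,0]
  ]
}}

```text
t: 23.27
tool_pos: [0.5911, 0.112, 0.1368]
ee_rot: [[-0.843, -0.448, -0.297], [-0.426, 0.894, -0.139], [0.328, 0.009, -0.945]]
force: [-0.0, 0.2, -4.5]
opening: 0.0396
```

Emit:
{"fn": "move_arm", "kwargs": {
  "delta_pos": [
    [-0.0033,0,0.0095],
    [0,0,0],
    [0,0,0]
  ],
  "delta_rot": [
    [0,0,0],
    [0,0,0],
    [0,0,0]
  ]
}}

```text
t: 23.52
tool_pos: [0.591, 0.112, 0.1347]
ee_rot: [[-0.843, -0.448, -0.297], [-0.426, 0.894, -0.139], [0.328, 0.009, -0.945]]
force: [-0.4, -0.8, -4.5]
opening: 0.0398
```

Emit:
{"fn": "move_arm", "kwargs": {
  "delta_pos": [
    [-0.0033,0,0.0095],
    [0,0,0],
    [0,0,0]
  ],
  "delta_rot": [
    [0,0,0],
    [0,0,0],
    [0,0,0]
  ]
}}

```text
t: 23.77
tool_pos: [0.591, 0.112, 0.1327]
ee_rot: [[-0.843, -0.448, -0.297], [-0.426, 0.894, -0.139], [0.328, 0.009, -0.945]]
force: [-0.2, 0.1, -5.4]
opening: 0.0401
```

Emit:
{"fn": "move_arm", "kwargs": {
  "delta_pos": [
    [-0.0033,0,0.0095],
    [0,0,0],
    [0,0,0]
  ],
  "delta_rot": [
    [0,0,0],
    [0,0,0],
    [0,0,0]
  ]
}}

```text
t: 24.02
tool_pos: [0.591, 0.1121, 0.1307]
ee_rot: [[-0.843, -0.448, -0.297], [-0.426, 0.894, -0.139], [0.328, 0.009, -0.945]]
force: [0.1, 0.2, -5.3]
opening: 0.0399
```

Emit:
{"fn": "move_arm", "kwargs": {
  "delta_pos": [
    [-0.0033,0,0.0095],
    [0,0,0],
    [0,0,0]
  ],
  "delta_rot": [
    [0,0,0],
    [0,0,0],
    [0,0,0]
  ]
}}

```text
t: 24.27
tool_pos: [0.5912, 0.1121, 0.1289]
ee_rot: [[-0.844, -0.448, -0.296], [-0.426, 0.894, -0.139], [0.327, 0.009, -0.945]]
force: [-0.7, -0.5, -4.6]
opening: 0.0399
```

Emit:
{"fn": "move_arm", "kwargs": {
  "delta_pos": [
    [-0.0033,0,0.0095],
    [0,0,0],
    [0,0,0]
  ],
  "delta_rot": [
    [0,0,0],
    [0,0,0],
    [0,0,0]
  ]
}}

```text
t: 24.52
tool_pos: [0.5911, 0.1122, 0.1287]
ee_rot: [[-0.844, -0.448, -0.296], [-0.426, 0.894, -0.139], [0.327, 0.009, -0.945]]
force: [-2.0, -0.4, 6.2]
opening: 0.0399
```

Emit:
{"fn": "move_arm", "kwargs": {
  "delta_pos": [
    [-0.0033,0,0.0095],
    [0,0,0],
    [0,0,0]
  ],
  "delta_rot": [
    [0,0,0],
    [0,0,0],
    [0,0,0]
  ]
}}

```text
t: 24.77
tool_pos: [0.5911, 0.1122, 0.1286]
ee_rot: [[-0.844, -0.448, -0.296], [-0.426, 0.894, -0.139], [0.327, 0.009, -0.945]]
force: [-4.2, -1.2, 13.1]
opening: 0.0399
```

```bash
python3 d.py .594 .1153 .135;  python3 - <<'E'
from h import *
i,K,T=cam('side'); cv2.imwrite('pics/side15.png',cv2.resize(i[120:225,325:430],None,fx=5.5,fy=5.5,interpolation=cv2.INTER_CUBIC))
E
```

```text
24.7667 [0.5911 0.1122 0.1286] [-4.1506 -1.218  13.117 ] 0.039895396102450964 tilt 19.086322665743456 jaw 116.59485182927078
shares [-0.0083  0.0075 -0.0366] up in tool [ 0.3269  0.0085 -0.945 ]
[ -9.101   46.2226 -10.735   78.1099  10.4462  75.5781  94.473 ]
```

View pics/side15.png

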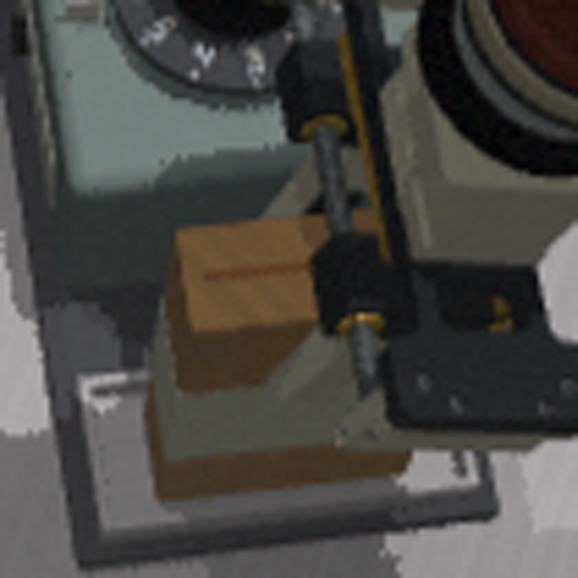

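Emit:
{"fn": "move_arm", "kwargs": {
  "delta_pos": [
    [0.005,0,-0.015],
    [0,0,0]
  ],
  "delta_rot": [
    [0,0,0],
    [0,0,0]
  ]
}}

```text
t: 24.98
tool_pos: [0.5916, 0.1123, 0.1286]
ee_rot: [[-0.844, -0.448, -0.295], [-0.426, 0.894, -0.138], [0.326, 0.009, -0.945]]
force: [-0.3, 0.9, 4.4]
opening: 0.0402
```

Run:
```python
from h import *
np.set_printoptions(precision=4,suppress=True)
zs=np.load('side.npz');a=np.deg2rad(26.6);M=np.array([[np.cos(a),np.sin(a)],[-np.sin(a),np.cos(a)]])
c=[.6014,.1193]
for z,pts in((.015,[(158,501),(408,474)]),(.175,[(190,333),(176,230)])):
    for p in pts: print(z,M@(onz(zs['K'],zs['T'],(325+p[0]/5.5,120+p[1]/5.5),z)[:2]-c))
```

```text
0.015 [-0.0507 -0.0205]
0.015 [ 0.0495 -0.0214]
0.175 [-0.0507 -0.0233]
0.175 [-0.0496  0.0157]
```

Seated flat, about 2 mm off centre. Releasing.

Emit:
{"fn": "move_arm", "kwargs": {
  "delta_pos": [
    [0,0,0],
    [0,0,0],
    [0,0,0],
    [0,0,0],
    [0,0,0]
  ],
  "delta_rot": [
    [0,0,0],
    [0,0,0],
    [0,0,0],
    [0,0,0],
    [0,0,0]
  ],
  "grip": -0.4
}}

```text
t: 25.4
tool_pos: [0.5911, 0.1121, 0.1277]
ee_rot: [[-0.843, -0.448, -0.297], [-0.426, 0.894, -0.139], [0.328, 0.009, -0.945]]
force: [-0.0, -0.1, -1.2]
opening: 0.0642
```

```bash
python3 d.py .594 .1153 .135;  python3 - <<'E'
from h import *
i,K,T=cam('side'); cv2.imwrite('pics/side16.png',cv2.resize(i[120:225,325:430],None,fx=5.5,fy=5.5,interpolation=cv2.INTER_CUBIC))
E
```

```text
25.4 [0.5911 0.1121 0.1277] [-0.0327 -0.0629 -1.2012] 0.06419386006716546 tilt 19.149681843432294 jaw 116.60153483808749
shares [-0.0073  0.0083 -0.0411] up in tool [ 0.3279  0.0092 -0.9447]
[ -9.0919  46.3078 -10.7115  78.1037  10.4243  75.5619  94.5209]
```

View pics/side16.png

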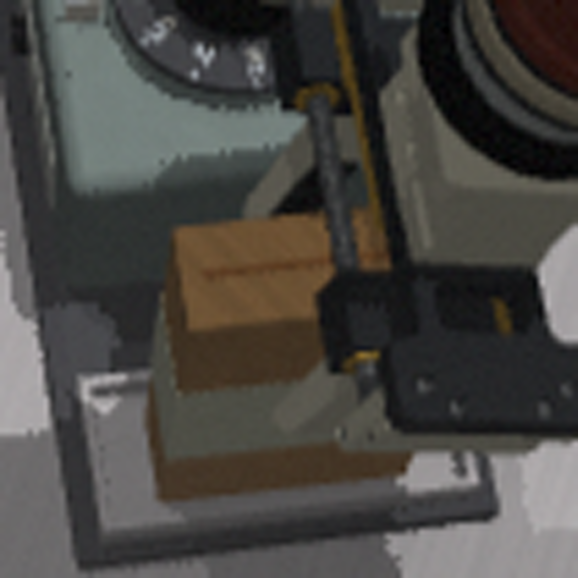

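Emit:
{"fn": "move_arm", "kwargs": {
  "delta_pos": [
    [0,0,-0.05],
    [0,0,-0.1],
    [0,0,-0.12],
    [0,0,-0.12],
    [0,0,-0.12],
    [0,0,-0.12],
    [0,0,-0.12],
    [0,0,0]
  ],
  "delta_rot": [
    [0,0,0],
    [0,0,0],
    [0,0,0],
    [0,0,0],
    [0,0,0],
    [0,0,0],
    [0,0,0],
    [0,0,0]
  ]
}}

```text
t: 26.12
tool_pos: [0.6383, 0.1345, 0.2749]
ee_rot: [[-0.847, -0.448, -0.287], [-0.427, 0.894, -0.135], [0.317, 0.008, -0.948]]
force: [-0.7, -1.5, 1.1]
opening: 0.0649
```

Emit:
{"fn": "move_arm", "kwargs": {
  "delta_pos": [
    [0.05,0,-0.15],
    [0.05,0,-0.15],
    [0.05,-0.1,-0.1],
    [0,-0.15,0],
    [0,-0.15,0],
    [0,-0.15,0],
    [0,-0.15,0],
    [0,0,0]
  ],
  "delta_rot": [
    [0,0,0],
    [0,0,0],
    [0,0,0],
    [0,0,0],
    [0,0,0],
    [0,0,0],
    [0,0,0],
    [0,0,0]
  ]
}}

```text
t: 26.78
tool_pos: [0.6904, 0.0076, 0.3502]
ee_rot: [[-0.849, -0.435, -0.301], [-0.41, 0.9, -0.145], [0.334, 0.001, -0.942]]
force: [0.4, -0.9, -0.4]
opening: 0.0653
```

Run:
```python
from h import *
for n in('side','top'):
    i,K,T=cam(n); cv2.imwrite(f'pics/{n}17.png',i)
i=cv2.imread('pics/side17.png');cv2.imwrite('pics/s17c.png',cv2.resize(i[85:225,320:430],None,fx=4.2,fy=4.2,interpolation=cv2.INTER_CUBIC))
```

```text
(no output)
```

View pics/side17.png

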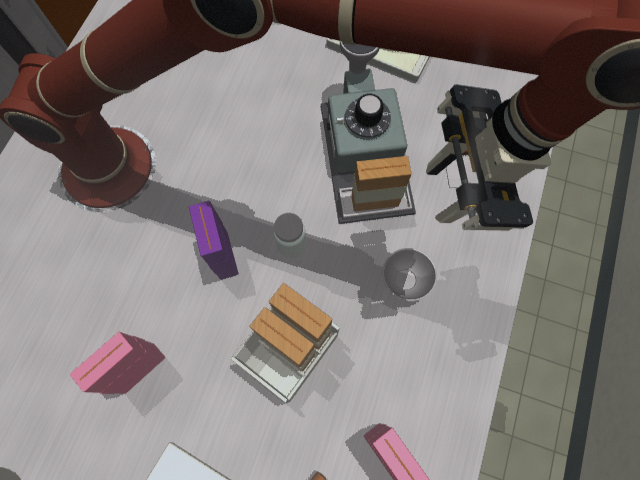

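View pics/s17c.png

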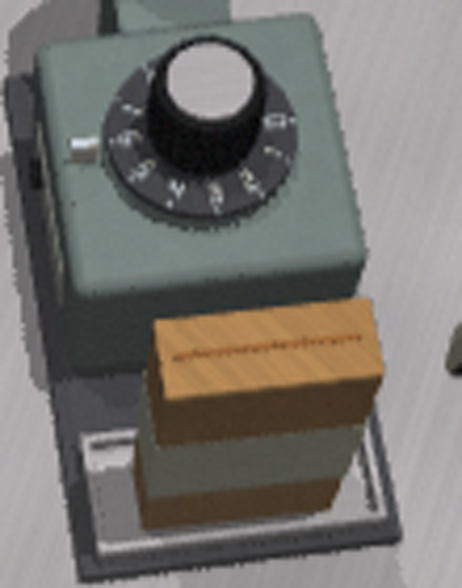

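View pics/top17.png

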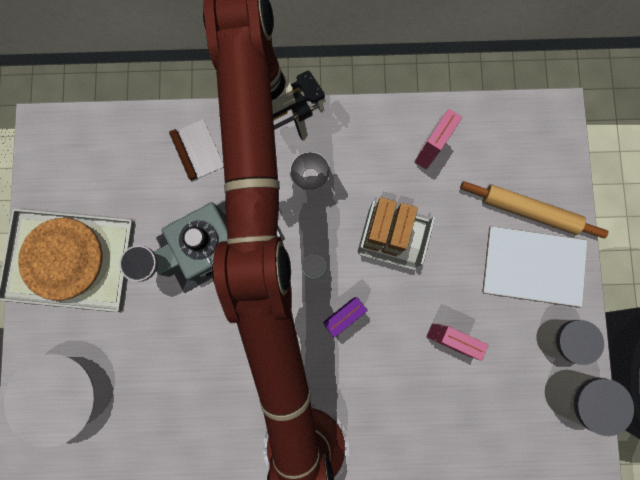

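Run:
```python
from h import *
np.set_printoptions(precision=4,suppress=True)
zs=np.load('side.npz');a=np.deg2rad(26.6);M=np.array([[np.cos(a),np.sin(a)],[-np.sin(a),np.cos(a)]])
c=[.6014,.1193]
for z,pts in((.015,[(142,530),(332,508)]),(.175,[(155,322),(380,298),(383,375),(167,400)])):
    for p in pts: print(z,M@(onz(zs['K'],zs['T'],(320+p[0]/4.2,85+p[1]/4.2),z)[:2]-c))
# shift of bystanders by phase correlation
A=cv2.cvtColor(cv2.imread('pics/side0.png'),cv2.COLOR_BGR2GRAY).astype(np.float32);B=cv2.cvtColor(cv2.imread('pics/side17.png'),cv2.COLOR_BGR2GRAY).astype(np.float32)
for n,(x,y,w,h) in {'jar':(265,205,50,55),'bowl':(375,240,70,70),'talls':(250,280,90,80)}.items():
    print(n,cv2.phaseCorrelate(A[y:y+h,x:x+w],B[y:y+h,x:x+w]))
s=bot.observe();print(s['t'],s['force'],np.abs(s['qvel']).max())
```

```text
0.015 [-0.0506 -0.0207]
0.015 [ 0.0493 -0.0208]
0.175 [-0.0498  0.0161]
0.175 [0.0527 0.0154]
0.175 [ 0.0471 -0.0225]
0.175 [-0.0502 -0.0227]
jar ((-1.2554569701129985, -1.009595976319801), 0.1850907262166341)
bowl ((0.1288116520553899, -0.3331845951977641), 0.6594497738061128)
talls ((0.07538092083829184, 0.0932252809822458), 0.9598365822103289)
26.8833 [-0.4009  0.4817  0.7902] 6.089302957539941
```

Emit:
{"fn": "move_arm", "kwargs": {
  "delta_pos": [
    [0,0,0],
    [0,0,0],
    [0,0,0],
    [0,0,0],
    [0,0,0],
    [0,0,0]
  ],
  "delta_rot": [
    [0,0,0],
    [0,0,0],
    [0,0,0],
    [0,0,0],
    [0,0,0],
    [0,0,0]
  ]
}}

```text
t: 27.38
tool_pos: [0.6898, 0.0164, 0.3514]
ee_rot: [[-0.843, -0.447, -0.299], [-0.425, 0.895, -0.137], [0.328, 0.012, -0.945]]
force: [0.7, 0.6, -0.9]
opening: 0.0647
```

```bash
python3 -c "
from station import bot
print(bot.observe()['t']); print(bot.sign_off())"
```

```text
27.3833
the job is handed in; nothing more can be done
None
```

I turned the sleeve to click 6 and moved the shortest carton from the rack into the mill's feed tray. I handed the job in at 27.4 s; no verdict was reported.

**Last checks**
- **Sleeve:** the measured tick marks put it at about 181°, against 180° for click 6. A later picture still shows the 6 at the pointer.
- **Carton:** it stands upright on the tray floor, about 0 mm off along and 3 mm off across, measured in the side camera. I lowered it in 2 mm steps onto the floor, with at most 13 N on the wrist.
- **Tall cartons and bowl:** they show less than half a pixel of shift in the side view. At the end the gripper was well clear of everything.

**What disagreed or was weak**
- **Carton lean:** it came to rest leaning about 37° over the rack's stop, not the 26° described. I gripped it at about 18° tool tilt and corrected for that when placing it.
- **Camera offset:** the two cameras put the tray about 6 mm apart, so the carton's offset is good to a few millimetres.
- **Jar:** its shift check read about 1.6 pixels, but it matched poorly because the arm's shadow lay over it. In the pictures the jar looks unmoved.

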